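# Turn back covers over on the flip ramp and file them by colour

### The job

Each device back cover in the black parts box lies with its outer, camera side up. Turn every one of them over on the blue flip ramp (rest it against the ridge, tip it over the ridge so that it lands inner side up on the lower ramp; never turn a cover over in the gripper away from the ramp) and lay it flat, inner side up, inside the compartment of its own colour in the grey tray. There may be three or four covers; leave the jar, the screwdriver and the battery alone.

Things in the scene. Friction and masses are not known exactly. Their poses are not given: they have to be found in the camera images.
- cover_red: red device back cover, maybe absent: rigid plate 100 x 50 x 10 mm (x, y, z), about 60 g, to be gripped across its 50 mm. Origin at its middle; +z out of the outer face (red, small dark square camera island), -z out of the inner face (dark liner, copper patches, red border). Starts outer face up in the black box.
- cover_yellow: yellow device back cover, maybe absent: rigid plate 100 x 50 x 10 mm (x, y, z), about 60 g, to be gripped across its 50 mm. Origin at its middle; +z out of the outer face (yellow, small dark square camera island), -z out of the inner face (dark liner, copper patches, yellow border). Starts outer face up in the black box.
- cover_green: green device back cover, maybe absent: rigid plate 100 x 50 x 10 mm (x, y, z), about 60 g, to be gripped across its 50 mm. Origin at its middle; +z out of the outer face (green, small dark square camera island), -z out of the inner face (dark liner, copper patches, green border). Starts outer face up in the black box.
- cover_white: white device back cover, maybe absent: rigid plate 100 x 50 x 10 mm (x, y, z), about 60 g, to be gripped across its 50 mm. Origin at its middle; +z out of the outer face (white, small dark square camera island), -z out of the inner face (dark liner, copper patches, white border). Starts outer face up in the black box.
- slot_red: red floor of one compartment of the grey tray, fixed. Origin at the middle of the floor, 4 mm above the table; x along the compartment's 124 mm length, y along its 100 mm width. Walls 16 mm high, 4 mm thick; the two long walls have a 60 mm finger notch at mid-length, so a cover lying against them can be gripped.
- slot_yellow: yellow floor of one compartment of the grey tray, fixed. Origin at the middle of the floor, 4 mm above the table; x along the compartment's 124 mm length, y along its 100 mm width. Walls 16 mm high, 4 mm thick; the two long walls have a 60 mm finger notch at mid-length, so a cover lying against them can be gripped.
- slot_green: green floor of one compartment of the grey tray, fixed. Origin at the middle of the floor, 4 mm above the table; x along the compartment's 124 mm length, y along its 100 mm width. Walls 16 mm high, 4 mm thick; the two long walls have a 60 mm finger notch at mid-length, so a cover lying against them can be gripped.
- slot_white: white floor of one compartment of the grey tray, fixed. Origin at the middle of the floor, 4 mm above the table; x along the compartment's 124 mm length, y along its 100 mm width. Walls 16 mm high, 4 mm thick; the two long walls have a 60 mm finger notch at mid-length, so a cover lying against them can be gripped.
- bin: black parts box, fixed, 260 x 212 mm, 20 mm high, with 2 x 2 compartments like the tray's (124 x 100 mm, floor 4 mm above the table, centres at x = +-64, y = +-52 mm, notched long walls). Origin under its centre, on the table. It and the tray may swap sides.
- tray: grey tray with coloured compartment floors, fixed, the same size and layout as the black box. Origin under its centre, on the table.
- ramp: blue and silver flip ramp, fixed, 110 mm wide (y). Origin on the table under the seat; +x points uphill, roughly away from the robot. From +x to -x: the upper rest, the seat, the copper ridge, the lower ramp, the copper stop.
- ramp_seat (a point): foot of the upper rest, mid-width, 60 mm above the table; axes as the ramp. The rest rises from here to +x at 45 degrees, 62 mm long, 6 mm thick, open behind. A cover is laid on it lengthwise, inner face down, lower end on the seat: its upper end overhangs the rest's top by 38 mm. To tip it, push that end from behind, up and to -x, in an arc about the lower end until past upright.
- ramp_ridge (a point): middle of the copper ridge's top, 5 mm above the level seat floor (11 mm wide, a cover's lower end may stand anywhere on it) and 65 mm above the table, 6 mm thick. A cover pushed past upright topples over it towards -x.
- ramp_lower (a point): middle of the lower ramp's upper surface. It falls to -x at 20 degrees from the ridge's top, 125 mm long, ending at a stop 8 mm high. A tipped cover lands here inner face up, its upper end near the ridge, and stays on the slope or slides to the stop.
- jar: amber jar with white cap, 48 mm diameter, 55 mm high, bystander. Origin at its underside.
- screwdriver: screwdriver, 170 mm long, lying on the mat, bystander. Origin at its underside.
- battery: flat battery pack, 85 x 45 x 12 mm, lying on the mat, bystander. Origin at its underside.
There are look-alikes about, which are no part of the job. Leave any purple look-alike of the cover_yellow alone. Several things look just like the ramp: the one meant starts farthest from the robot's base.

How it is judged:
By the outcome, as a careful person would: the job done as asked, in the order asked, and still so for the second after the job is handed in, with the robot touching nothing.
Of cover_red, cover_yellow, cover_green, cover_white only 3 to 4 are there at a start; the rules pass over those that are not, and their reading is None.
At some moment in a run one of cover_red, cover_yellow, cover_green, cover_white may be knocked a few centimetres aside while the robot is not near it.
Once in a run the grip may slacken for a moment while it holds something.
It also fails if it takes over 210 s, if anything falls off the work surface, if the arm or the gripper's body presses on something with over 40 N, if the wrist force passes 120 N, or if a joint passes its speed limit or range.

### The arm

A 6-joint arm with a two-finger parallel gripper is mounted at the origin on the work surface. World frame = base frame: x ahead of the robot, y to its left, z up, the work surface at z = 0. Lengths are in m, angles in degrees, forces in N, time in s.
With the tool pointing down it reaches from about 0.25 to 0.725 m from the base axis. Payload 9.7 kg.
Tool frame: the origin (TCP) lies at the very end of the fingers, on their centre line; the grasp point (between the pads) lies 19 mm behind it (bot.pinch_z is the distance from the TCP to the grasp point, in m); x points along the fingers, z is the direction in which the jaws open and shut, and the axes are right-handed (so a half turn about x gives the same grasp; the last joint's range is limited). The gripper opens to 85 mm and grips with 20 to 120 N. Pads are 22 mm wide; open, the fingers measure 114 mm over their backs; the gripper's body (76 mm by 85 mm) begins 54 mm behind the grasp point. The pads swing forward as they close: fully open they stand 13 mm farther back than shut.
Start: joints at [70.76, 4.979, 10.078, 95.1, 0, 90], TCP at [0.181, 0.519, 0.231] pointing down, gripper open.
Joint ranges: [-179.16, 179.16], [-48.56, 103.87], [-65.8, 70.77], [-126.05, 130.52], [-82.76, 87.17], [-180, 180]. Speed limits (degrees/s): [127.2, 127.2, 147.25, 180, 180, 180].

### API

Orientations are given as [roll, pitch, yaw] about the fixed x, y, z axes, in that order (R = Rz(yaw) Ry(pitch) Rx(roll)).
In Python, from workcell import bot gives the robot as it stands.
- The arm moves only by the tool play_rows, never from a script. Its argument "rows" is a list of rows, each a list of 3 entries, a list of its own where there are three numbers: the shift along the tool's x, y, z in cm, then the turn about the tool's x in degrees, then the finger opening in cm, from 0 to 8.54. A call has 1 to 12 rows; each row is the pose to reach, as a shift and turn from the pose commanded when the call began, along the tool's axes at that moment; what a row does not reach only later rows make up. A row lasts 1/12 s, in which the tool goes at most 41.7 mm and 7.16 degrees, less where a joint would pass 70% of its speed; a pose out of reach is approached as far as the arm can. A call with a gripper value outside its range is refused whole. The fingers move at their own pace and stop on an object; "squeeze" is the grip in N (left out, the last holds). Time passes only in rows, so rows that repeat a pose let the fingers close. It gives the time, the measured TCP pose, the force and the opening at its end, in the units of the state.
- bot.get_obs(): the state, without advancing time (a new reading comes with each control period).
- bot.camera(name): name is "scene" or "top" or "wrist"; returns (picture, depth): 420x560x3 uint8, blue, green, red; 420x560 float32, m along the optical axis (not along the pixel's ray), 0 where there is no reading.
- bot.camera_model(name): a dict with "fx", "fy", "cx", "cy" (pixels), "origin" and "attitude" of the camera in the world; the wrist camera has in their place "mount" (4x4, takes a point from camera to tool coordinates, whose origin is the TCP and whose axes are the tool frame's). Camera axes: x right, y down, z forward; pixel columns grow to the right and rows downward; lengths in m; the calibration is good to about 2 mm. A picture is of the moment at which its call begins: read the wrist's pose just before it. camera_model takes no time and is no camera call.
- bot.job_done(): hands the job in, once; it reports no verdict.
The state is a dict: "time": time; "q": joint angles; "qd": joint speeds; "joint_efforts": joint torques, N m; "ee_pos": TCP position; "tcp_rot": TCP orientation; "wrist_force": force on the tool from outside, world axes, zero at the start; "torque": the same for the moment, N m; "opening": finger opening in m.
Only numpy, scipy, OpenCV 4.12 (cv2) and the standard library are available. Lean on these libraries where they do the work, as an engineer would, in place of code of your own. Each camera call takes 0.05 s, during which the arm holds its last target.

## Working session

There is one attempt and no reset: what is moved stays moved. The work goes in short steps, Python scripts to look and compute and a tool call to move; the robot and the scene stay as the last step left them, time stands still between calls to the robot, and variables do not carry over. Pictures are saved under pics/ and viewed, and the job is handed in when it is done.

Besides the shell and the picture viewer there is one more tool, called after "Request:" as a command line: name --argument value ..., lists and objects as JSON in quotes. play_rows: Moves the arm, as the interface text tells. Its arguments: {"type":"object","properties":{"rows":{"type":"array"},"squeeze":{"type":"number"}},"required":["rows"]}

```bash
ls; mkdir -p pics
python3 - <<'E'
from workcell import bot
import cv2
print(bot.get_obs()); 
for n in ["scene","top","wrist"]:
    print(n,bot.camera_model(n))
for n in ["scene","top"]:
    im,d=bot.camera(n); cv2.imwrite(f"pics/{n}0.png",im)
print(bot.pinch_z)
E
```

```text
pics
{'time': 0.0, 'q': array([ 7.07598444e+01,  5.01110689e+00,  1.00341538e+01,  9.50974559e+01,
       -2.31760066e-04,  8.99993693e+01]), 'qd': array([ 0.00334645, -0.06501166,  0.04347   ,  0.01011723,  0.08046175,
       -0.09389244]), 'joint_efforts': array([-1.71051015e-03, -5.20388317e+01,  4.64801216e+01,  1.67642831e-02,
       -1.04989176e-04, -1.98062708e-05]), 'ee_pos': array([0.18117072, 0.51907629, 0.2305803 ]), 'tcp_rot': array([-179.8221736 ,   89.92559059, -109.06169829]), 'wrist_force': array([-0.44494268, -0.11944282,  0.23320675]), 'torque': array([-0.01862722,  0.02699538,  0.01368224]), 'opening': 0.08533892909554383}
scene {'fx': 536.1934650904808, 'fy': 536.1934650904808, 'cx': 282.541025118755, 'cy': 211.03908097549058, 'origin': array([ 1.31991483, -0.43898123,  1.31616598]), 'attitude': array([-1.43309124e+02,  1.11431031e-02,  6.16129722e+01])}
top {'fx': 429.9971645224584, 'fy': 429.9971645224584, 'cx': 283.0726448977428, 'cy': 205.83946812832266, 'origin': array([ 0.30057244, -0.00478808,  1.25050456]), 'attitude': array([-171.43119241,    0.5070573 ,  -89.32316964])}
wrist {'fx': 297.43514344577034, 'fy': 297.43514344577034, 'cx': 282.6024039209494, 'cy': 210.10790121470387, 'mount': array([[ 1.41416497e-03, -3.14026134e-01,  9.49413286e-01,
        -1.42486610e-01],
       [ 2.33112479e-03, -9.49410620e-01, -3.14028725e-01,
         8.14541264e-02],
       [ 9.99996283e-01,  2.65728927e-03, -6.10589135e-04,
        -1.43392763e-04],
       [ 0.00000000e+00,  0.00000000e+00,  0.00000000e+00,
         1.00000000e+00]])}
0.0187
```

View pics/scene0.png

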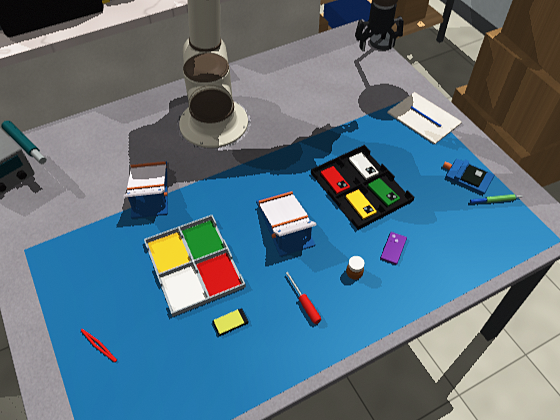

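View pics/top0.png

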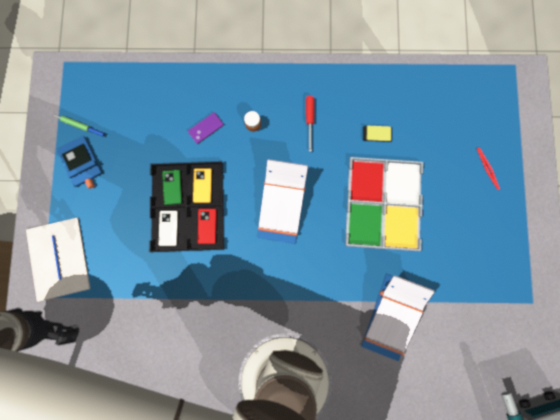

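The pictures show:
- **Covers:** four in the black box, in the top view at green (172,187), yellow (202,184), white (168,228) and red (207,226).
- **Look-alikes:** a purple one at (206,127), and two ramps, at (283,200) and (400,315). By the distance rule I expect the (283,200) ramp to be the right one, and will check that by measuring.
- **Not covers:** the battery at (377,133), and the red pen-like item at (488,168).

```bash
cat > h.py <<'E'
from workcell import bot
import numpy as np, cv2
from scipy.spatial.transform import Rotation as Ro
def R_(rpy): return Ro.from_euler('xyz',rpy,degrees=True).as_matrix()
def tcp():
    o=bot.get_obs(); return np.array(o['ee_pos']),R_(o['tcp_rot']),o
def cam(name):
    m=bot.camera_model(name)
    if name=='wrist':
        p,R,_=tcp(); M=np.array(m['mount']); Rc=R@M[:3,:3]; pc=p+R@M[:3,3]
    else: Rc=R_(m['attitude']); pc=np.array(m['origin'])
    im,d=bot.camera(name)
    v,u=np.mgrid[:420,:560]
    X=np.dstack([(u-m['cx'])/m['fx']*d,(v-m['cy'])/m['fy']*d,d])
    W=X@Rc.T+pc; W[d==0]=np.nan
    return im,d,W,(m,Rc,pc)
def proj(c,P):
    m,Rc,pc=c; x=(np.atleast_2d(P)-pc)@Rc
    return np.c_[m['fx']*x[:,0]/x[:,2]+m['cx'],m['fy']*x[:,1]/x[:,2]+m['cy']]
def move(target,axdeg=None):
    """target TCP world; axdeg: world heading (deg) wanted for jaw axis (tool z), mod 180. prints shift(cm), turn"""
    p,R,o=tcp(); s=R.T@(np.array(target)-p)*100
    t=0
    if axdeg is not None:
        cur=np.degrees(np.arctan2(R[1,2],R[0,2]))
        # turn about tool x (down) by +t reduces heading
        t=-((axdeg-cur+90)%180-90)
    return np.round(s,2),round(t,1),np.round(o['q'],1)
E
python3 - <<'E'
from h import *
im,d,W,c=cam('top')
np.savez('/tmp/top0.npz',im=im,W=W)
big=cv2.resize(im[130:370,130:450],None,fx=2.5,fy=2.5,interpolation=cv2.INTER_CUBIC); cv2.imwrite('pics/top0b.png',big)
hsv=cv2.cvtColor(im,cv2.COLOR_BGR2HSV)
for n,lo,hi in [('red',(0,150,90),(6,255,255)),('yel',(22,120,120),(34,255,255)),('grn',(50,120,60),(75,255,255)),('wht',(0,0,185),(179,40,255)),('orange',(7,100,80),(18,255,255)),('purple',(130,80,60),(160,255,255))]:
    m=cv2.inRange(hsv,lo,hi); k,l,s,ce=cv2.connectedComponentsWithStats(m)
    for i in range(1,k):
        if s[i,4]>40:
            w=W[l==i]; w=w[~np.isnan(w[:,0])]
            r=cv2.minAreaRect(w[:,:2].astype(np.float32)*1000)
            if abs(w[:,0].mean())<1: print(n,s[i].tolist(),np.round(np.median(w,0),3),np.round(r[0],0),np.round(r[1],0),round(r[2],1))
p,R,o=tcp(); print(R.round(2))
E
```

```text
red [307, 97, 6, 26, 150] [ 0.777 -0.068  0.024] [778. -67.] [78. 15.] 0.3
red [352, 162, 31, 39, 1125] [ 0.565 -0.238  0.004] [ 566. -238.] [ 89. 115.] 86.6
red [197, 208, 20, 36, 598] [0.423 0.227 0.014] [429. 231.] [103.  55.] 0.6
yel [367, 128, 23, 12, 69] [ 0.697 -0.265  0.012] [ 707. -272.] [67. 36.] 86.9
yel [193, 169, 18, 33, 461] [0.538 0.245 0.014] [547. 249.] [52. 97.] 88.8
yel [385, 207, 33, 41, 1234] [ 0.43  -0.335  0.005] [ 431. -334.] [ 93. 115.] 86.8
grn [162, 170, 20, 35, 540] [0.533 0.333 0.013] [542. 338.] [104.  57.] 5.4
grn [349, 204, 32, 41, 1168] [ 0.437 -0.23   0.005] [ 437. -230.] [ 88. 114.] 86.3
wht [244, 111, 16, 15, 180] [0.738 0.102 0.054] [744. 107.] [60. 41.] 36.7
wht [553, 118, 7, 67, 290] [ 0.927 -1.289 -0.75 ] [  742. -1112.] [248. 695.] 39.7
wht [265, 160, 42, 28, 920] [0.568 0.002 0.079] [576.   5.] [121.  77.] 80.8
wht [383, 163, 39, 45, 1479] [ 0.557 -0.341  0.005] [ 556. -341.] [108. 131.] 85.9
wht [259, 185, 45, 48, 1688] [0.476 0.014 0.044] [480.  17.] [118. 127.] 81.5
wht [159, 211, 18, 35, 536] [0.413 0.34  0.014] [419. 343.] [99. 53.] 0.3

[... 456 characters left out ...]
 [71. 49.] 17.7
wht [154, 335, 44, 36, 596] [0.067 0.303 0.001] [ 71. 303.] [122.  85.] 85.5
wht [238, 337, 59, 62, 1308] [0.055 0.079 0.012] [51. 63.] [ 88. 212.] 50.8
wht [265, 363, 11, 12, 69] [0.07  0.035 0.195] [67. 36.] [21. 26.] 48.5
wht [0, 380, 127, 40, 2612] [0.126 0.308 0.68 ] [117. 285.] [164.  40.] 73.2
wht [505, 395, 10, 19, 95] [-0.022 -0.564  0.111] [ -21. -564.] [45. 11.] 17.0
orange [259, 228, 37, 7, 52] [0.412 0.023 0.029] [412.  25.] [104.   4.] 82.1
orange [366, 339, 38, 16, 51] [ 0.098 -0.277  0.03 ] [  99. -276.] [114.   6.] 67.6
purple [189, 113, 34, 30, 501] [0.724 0.244 0.009] [723. 245.] [50. 98.] 37.7
[[-0.   -0.94  0.33]
 [-0.    0.33  0.94]
 [-1.   -0.   -0.  ]]
```

View pics/top0b.png

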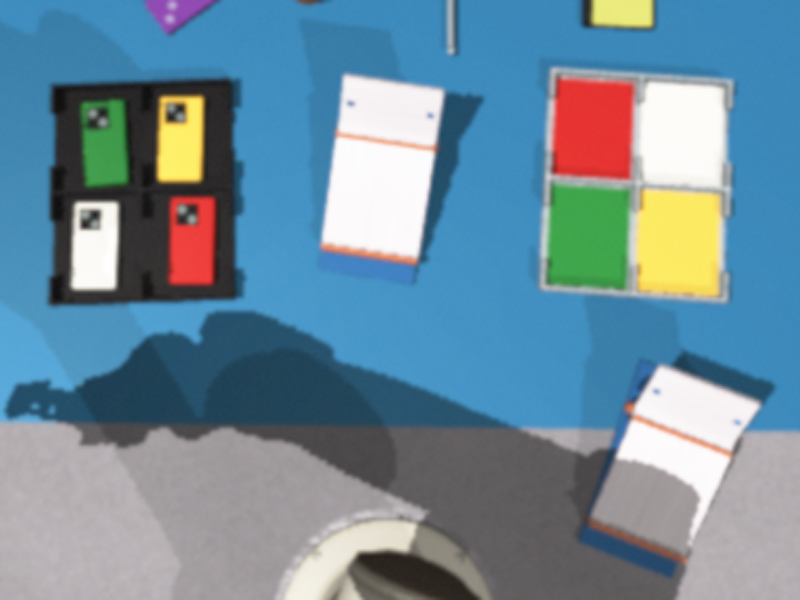

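The meant ramp is the middle one: its seat is about 0.53 m from the base, against about 0.40 m for the other. Next I look at the box, then the ramp, with the wrist camera.

Run:
```python
from h import *
print(move([0.45,0.27,0.24],88))
```

```text
(array([ -0.91, -33.59, -14.67]), np.float64(-17.2), array([70.8,  5. , 10. , 95.1, -0. , 90. ]))
```

Request:
play_rows --rows '[[[0,-2,-1],-2,8.5],[[0,-5,-2],-4,8.5],[[-0.5,-8.4,-3.7],-6,8.5],[[-0.9,-11.7,-5.2],-8,8.5],[[-0.9,-15,-6.6],-10,8.5],[[-0.9,-18.4,-8],-12,8.5],[[-0.9,-21.7,-9.5],-14,8.5],[[-0.9,-25,-11],-15,8.5],[[-0.9,-28.4,-12.4],-16,8.5],[[-0.9,-31,-13.5],-17,8.5],[[-0.9,-33,-14.4],-17,8.5],[[-0.9,-33.6,-14.7],-17,8.5]]' --squeeze 40

```text
time: 1.15
ee_pos: [0.4518, 0.2676, 0.2397]
tcp_rot: [161.5, 89.9, -110.9]
wrist_force: [0.6, -0.6, 0.1]
opening: 0.0848
```

Run:
```python
from h import *
im,d,W,c=cam('wrist')
np.savez('/tmp/wr1.npz',im=im,W=W)
cv2.imwrite('pics/wr1.png',im)
p,R,o=tcp(); print(o['time'],p,o['tcp_rot'])
print(move([0.42,0.03,0.26],82))
```

```text
1.2 [0.4515035  0.26791437 0.23978763] [ 154.14840624   89.95086458 -118.25231407]
(array([ -2.  ,   2.15, -23.9 ]), np.float64(5.6), array([30.7,  1.8,  7.7, 95.9, -0. , 33.1]))
```

View pics/wr1.png

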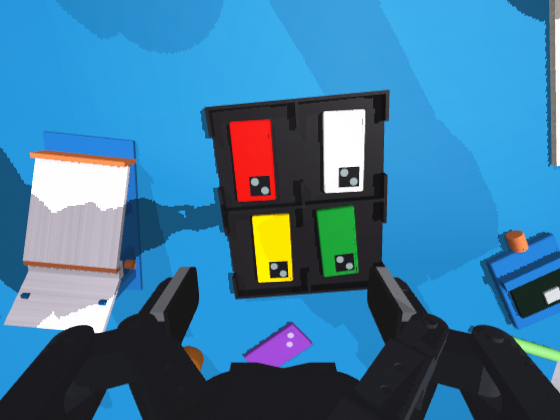

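The wrist view shows all four covers outer side up with dark islands: red (252,160), white (344,150), yellow (272,247) and green (338,240). The purple decoy (278,345) is outside the box, and the ramp is at the left.

```bash
cat >> h.py <<'E'
HS={'red':[((0,140,80),(7,255,255)),((174,140,80),(179,255,255))],'yellow':[((21,110,110),(35,255,255))],'green':[((50,110,50),(78,255,255))],'white':[((0,0,165),(179,45,255))]}
def covers(im,W,zlo,zhi,box,names=('red','yellow','green','white'),minpx=150):
    """rects (mm) of coloured blobs whose world points lie in z range and xy box"""
    hsv=cv2.cvtColor(im,cv2.COLOR_BGR2HSV); out={}
    with np.errstate(invalid='ignore'):
        ok=(W[...,2]>zlo)&(W[...,2]<zhi)&(W[...,0]>box[0])&(W[...,0]<box[1])&(W[...,1]>box[2])&(W[...,1]<box[3])
    for n in names:
        m=np.zeros(im.shape[:2],np.uint8)
        for lo,hi in HS[n]: m|=cv2.inRange(hsv,lo,hi)
        m[~ok]=0
        k,l,s,_=cv2.connectedComponentsWithStats(m)
        for i in range(1,k):
            if s[i,4]<minpx: continue
            w=W[l==i]; r=cv2.minAreaRect(w[:,:2].astype(np.float32)*1000)
            (cx,cy),(a,b),t=r
            if b>a: t+=90; a,b=b,a
            t=(t+90)%180-90
            out.setdefault(n,[]).append((round(cx,1),round(cy,1),round(a),round(b),round(t,1),round(float(np.median(w[:,2]))*1000,1),int(s[i,4])))
    return out
E
python3 - <<'E'
from h import *
z=np.load('/tmp/wr1.npz'); im,W=z['im'],z['W']
for n,v in covers(im,W,0.006,0.03,(0.3,0.65,0.15,0.42)).items(): print(n,v)
z=np.load('/tmp/top0.npz')
for n,v in covers(z['im'],z['W'],0.006,0.03,(0.3,0.65,0.15,0.42)).items(): print('top',n,v)
E
```

```text
red [(428.8, 231.0, 100, 50, 1.1, 13.9, 2863)]
yellow [(548.9, 249.4, 100, 50, 1.1, 13.7, 2172)]
green [(542.2, 338.6, 101, 50, 6.0, 13.6, 2241)]
white [(421.0, 343.5, 100, 50, 1.1, 13.8, 2878)]
top red [(428.0, 230.5, 102, 55, 0.6, 14.0, 542)]
top yellow [(547.2, 248.1, 102, 55, 1.9, 13.8, 537)]
top green [(540.8, 337.1, 101, 54, 5.4, 13.5, 526)]
top white [(419.1, 342.3, 100, 53, 2.8, 13.9, 524)]
```

Request:
play_rows --rows '[[[-0.2,0.2,-2],0.5,8.5],[[-0.4,0.4,-4.5],1,8.5],[[-0.7,0.7,-8],2,8.5],[[-1,1,-11.5],3,8.5],[[-1.3,1.3,-15],4,8.5],[[-1.6,1.6,-18.5],5,8.5],[[-1.8,2,-21.5],5.6,8.5],[[-2,2.1,-23.2],5.6,8.5],[[-2,2.1,-23.9],5.6,8.5],[[-2,2.1,-23.9],5.6,8.5]]'

```text
time: 2.03
ee_pos: [0.4195, 0.0315, 0.2605]
tcp_rot: [-64.6, 90.0, 17.5]
wrist_force: [0.3, 0.5, -0.1]
opening: 0.0848
```

Run:
```python
from h import *
im,d,W,c=cam('wrist')
np.savez('/tmp/wr2.npz',im=im,W=W)
cv2.imwrite('pics/wr2.png',im)
p,R,o=tcp(); print(o['time'],p,o['tcp_rot'])
```

```text
2.0833 [0.41964968 0.0322171  0.26024483] [-14.4739634   89.97903165  67.6520152 ]
```

View pics/wr2.png

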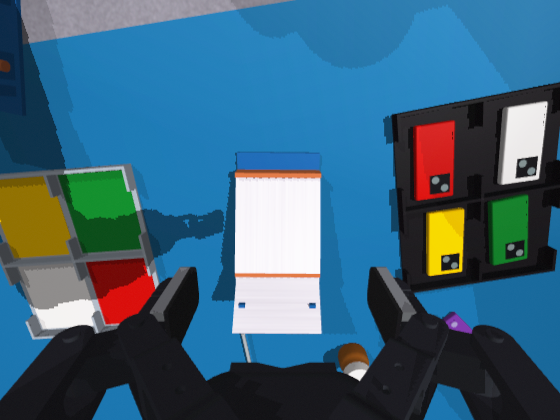

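The wrist camera is straight above the ramp. The stop is at row 174, the copper ridge at row 275, and the rest's top edge at row 332, spanning columns 233-321.

Run:
```python
from h import *
z=np.load('/tmp/wr2.npz'); im,W=z['im'],z['W']
def plane(rows,cols):
    w=W[rows,cols].reshape(-1,3); w=w[~np.isnan(w[:,0])]; c=w.mean(0)
    u,s,v=np.linalg.svd(w-c,full_matrices=False); n=v[2]*np.sign(v[2,2]); 
    return c,n,np.sqrt((((w-c)@n)**2).mean())
cl,nl,e1=plane(slice(185,265),slice(245,312)); cr,nr,e2=plane(slice(283,327),slice(245,312))
for c,n,e in ((cl,nl,e1),(cr,nr,e2)): print(c.round(4),n.round(3),'tilt',np.degrees(np.arccos(n[2])).round(2),'downhill heading',np.degrees(np.arctan2(n[1],n[0])).round(2),e)
m=(W[...,2]>0.02)&(W[...,0]>0.35)&(W[...,0]<0.65)&(abs(W[...,1])<0.09)
m[335:]=0
w=W[m]; 
th=np.arctan2(-nr[1],-nr[0]); ex=np.array([np.cos(th),np.sin(th)]); ey=np.array([-ex[1],ex[0]])
print('heading',np.degrees(th))
X=w[:,:2]@ex; Y=w[:,:2]@ey
print('Y range',np.percentile(Y,[.5,2,50,98,99.5]).round(4))
hsv=cv2.cvtColor(im,cv2.COLOR_BGR2HSV)
o=(cv2.inRange(hsv,(5,100,80),(18,255,255))>0)&m
print('orange px'); 
for r0,r1 in ((165,182),(268,282)):
    q=W[r0:r1][o[r0:r1]]; print(len(q),'X',np.percentile(q[:,:2]@ex,[2,50,98]).round(4),'Y',np.percentile(q[:,:2]@ey,[1,50,99]).round(4),'z',np.percentile(q[:,2],[5,50,95]).round(4), cv2.minAreaRect(q[:,:2].astype(np.float32)*1000)[1:])
# seat: rest plane at z=.060
Ymid=(np.percentile(Y,.5)+np.percentile(Y,99.5))/2
# X on plane at z
for zz in (.060,.104,.1038): 
    # point ex*X+ey*Ymid
    A=nr[:2]@ex; X0=(nr@cr-nr[2]*zz-nr[:2]@ey*Ymid)/A; print('rest z',zz,'X',X0.round(4),'world',(ex*X0+ey*Ymid).round(4))
A=nl[:2]@ex
for zz in (.065,): X0=(nl@cl-nl[2]*zz-nl[:2]@ey*Ymid)/A; print('lower z',zz,X0.round(4))
col=278
for r in range(166,336,3): print(r,(W[r,col,:2]@ex*1000).round(1),(W[r,col,2]*1000).round(1),end=' | ')
```

```text
[0.4752 0.0176 0.0434] [-0.337  0.049  0.94 ] tilt 19.94 downhill heading 171.71 0.0007727464110223789
[0.5699 0.0048 0.0793] [-0.698  0.1    0.709] tilt 44.84 downhill heading 171.86 0.0008013524068489297
heading -8.137114469576325
Y range [0.0223 0.0296 0.0821 0.143  0.1455]
orange px
471 X [0.4031 0.4047 0.4084] Y [0.0302 0.0869 0.1376] z [0.0219 0.0296 0.0309] ((108.89271545410156, 5.7409844398498535), 81.94064331054688)
252 X [0.5273 0.5297 0.5319] Y [0.0303 0.0838 0.1374] z [0.0636 0.0647 0.0658] ((108.75904846191406, 5.445529460906982), 82.44159698486328)
rest z 0.06 X 0.5441 world [0.5505 0.006 ]
rest z 0.104 X 0.5883 world [ 5.943e-01 -2.000e-04]
rest z 0.1038 X 0.5881 world [ 5.941e-01 -2.000e-04]
lower z 0.065 0.5275
166 398.8 4.3 | 169 402.7 4.9 | 172 403.5 22.1 | 175 405.7 30.3 | 178 410.9 24.0 | 181 415.2 22.9 | 184 418.4 26.1 | 187 422.1 27.3 | 190 425.9 28.0 | 193 429.8 28.5 | 196 433.3 30.4 | 199 436.7 32.9 | 202 440.5 33.6 | 205 444.1 35.2 | 208 447.8 36.3 | 211 451.3 38.0 | 214 455.2 38.6 | 217 458.7 40.5 | 220 462.2 42.1 | 223 465.5 44.4 | 226 469.6 44.6 | 229 473.2 45.9 | 232 477.3 46.0 | 235 481.1 47.1 | 238 484.6 48.8 | 241 487.5 51.7 | 244 491.4 52.4 | 247 494.9 54.1 | 250 498.5 55.4 | 253 502.4 56.1 | 256 506.3 56.8 | 259 509.9 58.2 | 262 514.4 58.0 | 265 516.9 61.3 | 268 520.5 62.7 | 271 524.3 63.6 | 274 527.3 66.0 | 277 532.7 64.4 | 280 539.9 59.9 | 283 544.5 59.8 | 286 547.8 61.6 | 289 549.7 65.8 | 292 552.1 69.0 | 295 554.9 71.6 | 298 557.6 74.2 | 301 561.0 75.8 | 304 564.1 77.8 | 307 565.9 81.6 | 310 568.9 83.7 | 313 571.4 86.3 | 316 573.7 89.2 | 319 576.1 91.8 | 322 578.0 95.1 | 325 581.6 96.2 | 328 583.2 99.6 | 331 585.4 102.5 | 334 679.4 -0.7 |
```

Run:
```python
from h import *
z=np.load('/tmp/wr2.npz'); im,W=z['im'],z['W']
p,R,o=tcp(); T=(W-p)@R
for reg in ((slice(262,330),slice(145,200)),(slice(262,330),slice(365,412))):
    t=T[reg].reshape(-1,3); t=t[(t[:,0]<0.04)&(t[:,0]>-0.15)]
    i=np.argsort(-t[:,0])[:200]; print((t[i[[0,5,20,60,150]]]*1000).round(1).tolist())
# box
for q in ((0.429,0.231),):
    print(move([q[0],q[1],0.06],91.1))
```

```text
[[-11.9, 1.2, -43.8], [-13.0, -3.3, -43.4], [-14.2, -4.8, -43.7], [-15.8, 9.1, -43.0], [-18.2, -8.4, -43.4]]
[[-12.2, -3.6, 42.0], [-13.1, 3.8, 42.0], [-14.1, 7.8, 41.9], [-15.6, 0.9, 41.6], [-18.2, 11.8, 46.9]]
(array([20.03,  1.8 , 19.81]), np.float64(-9.0), array([  4.4, -11.8,  -2.6,  99.2,   0. ,  12.3]))
```

Request:
play_rows --rows '[[[1,0.1,1.5],-1,5.2],[[2.5,0.3,3.5],-2,5.2],[[5,0.6,6],-3,5.2],[[7.5,0.8,8.5],-4,5.2],[[10,1,11],-5,5.2],[[12.5,1.2,13.5],-6,5.2],[[15,1.4,15.7],-7,5.2],[[17,1.6,17.5],-8,5.2],[[18.5,1.8,18.8],-9,5.2],[[19,1.8,19.6],-9,5.2],[[19,1.8,19.8],-9,5.2],[[19,1.8,19.8],-9,5.2]]'

```text
time: 3.08
ee_pos: [0.4287, 0.2314, 0.0706]
tcp_rot: [111.9, 90.0, -156.8]
wrist_force: [-0.3, -0.6, 1.0]
opening: 0.0519
```

Run:
```python
from h import *
im,d,W,c=cam('wrist')
cv2.imwrite('pics/wr3.png',im)
p,R,o=tcp(); T=(W-p)@R; print(p,o['opening'])
with np.errstate(invalid='ignore'):
  for s in (-1,1):
    m=(T[...,2]*s>0.015)&(T[...,2]*s<0.05)&(T[...,0]<0.02)&(T[...,0]>-0.05)&(abs(T[...,1])<0.02)
    t=T[m]; i=np.argsort(-t[:,0]); print(len(i),(t[i[[0,5,20,60,150]]]*1000).round(1).tolist())
for n,v in covers(im,W,0.006,0.03,(0.3,0.65,0.15,0.42)).items(): print(n,v)
print(move([.4288,.231,.003],91.1))
```

```text
[0.42905667 0.23089773 0.07117303] 0.05213975986451074
2437 [[-2.2, 4.0, -25.6], [-3.5, 8.2, -25.7], [-4.6, 9.3, -25.5], [-7.3, 10.2, -25.5], [-10.2, 1.6, -25.5]]
2440 [[-2.4, 4.3, 26.6], [-3.0, -6.9, 26.6], [-4.4, 10.6, 26.5], [-7.1, 12.0, 31.5], [-10.2, 11.9, 27.0]]
red [(428.3, 231.4, 100, 51, 1.7, 13.8, 7865)]
yellow [(522.0, 249.4, 66, 50, 1.3, 13.6, 3348)]
green [(491.8, 338.1, 40, 14, -86.5, 13.0, 236), (569.9, 341.6, 46, 34, 6.1, 13.6, 603)]
white [(420.7, 343.8, 99, 50, 1.3, 13.7, 7888)]
(array([6.82, 0.03, 0.01]), np.float64(0.1), array([ 28.3,  -3.7, -16.4,  77.3,  -0. ,  27.1]))
```

View pics/wr3.png

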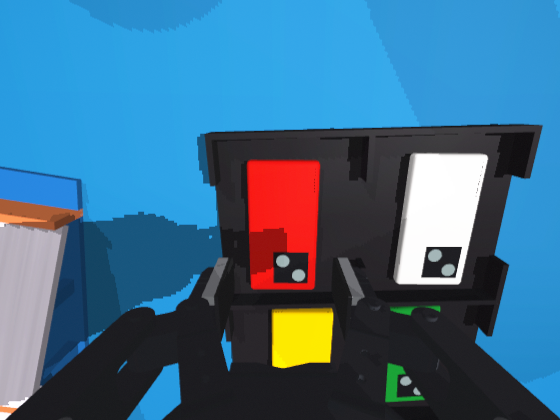

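The close view shows the red cover, island at (290,268), centred between the fingers.

Request:
play_rows --rows '[[[0.5,0,0],0,6.8],[[1.5,0,0],0,6.8],[[3,0,0],0,6.8],[[4.5,0,0],0,6.8],[[5.7,0,0],0,6.8],[[6.5,0,0],0,6.8],[[6.8,0,0],0,6.8],[[6.8,0,0],0,4.5],[[6.8,0,0],0,4.5],[[6.8,0,0],0,4.5],[[6.8,0,0],0,4.5],[[6.8,0,0],0,4.5]]' --squeeze 60

```text
time: 4.13
ee_pos: [0.4293, 0.2306, 0.0029]
tcp_rot: [-65.1, 89.9, 26.0]
wrist_force: [-0.1, 0.9, 2.9]
opening: 0.0484
```

Run:
```python
from h import *
p,R,o=tcp(); print(p,o['opening'],o['wrist_force'])
print(move([.582,.0017,.160],81.9),'via')
```

```text
[0.42925177 0.23059919 0.00288699] 0.04841355396765275 [-0.1065385   0.86545359  2.88923713]
(array([-15.71, -14.82, -23.19]), np.float64(9.3), array([ 28.2,  -1.6, -22.1,  69.5,  -0. ,  27.1])) via
```

Request:
play_rows --rows '[[[-1,0,0],0,4.5],[[-3,0,0],0,4.5],[[-6,0,0],0,4.5],[[-9,-1,-1.5],1,4.5],[[-12,-2.5,-4],2,4.5],[[-14,-4.5,-7],3,4.5],[[-15,-6.5,-10],4,4.5],[[-15.7,-8.5,-13],5.5,4.5],[[-15.7,-10.5,-16],7,4.5],[[-15.7,-12.5,-19],8,4.5],[[-15.7,-14,-21.5],9.3,4.5],[[-15.7,-14.8,-23.2],9.3,4.5]]'

```text
time: 5.13
ee_pos: [0.5828, -0.0011, 0.1597]
tcp_rot: [-122.7, 90.0, -41.0]
wrist_force: [-0.1, -0.2, -0.8]
opening: 0.0482
```

Run:
```python
from h import *
im,d,W,c=cam('wrist')
cv2.imwrite('pics/wr4.png',im)
p,R,o=tcp(); print(p,o['opening'],o['tcp_rot'],o['wrist_force'])
print(covers(im,W,0.12,0.3,(0.3,0.7,-.2,0.2),('red',)))
print(move([.582,.0017,.110],81.9))
```

```text
[ 0.58333284 -0.00288873  0.15940232] 0.0481096270182049 [-150.39197906   89.9227161   -68.71958652] [-2.38674845 -2.07394045 -1.45620986]
{'red': [(582.3, -1.0, 100, 50, -8.2, 170.5, 14981)]}
(array([4.94, 0.2 , 0.44]), np.float64(-0.2), array([-0.2,  8.7,  6.2, 87.5, -0.1,  8.1]))
```

View pics/wr4.png

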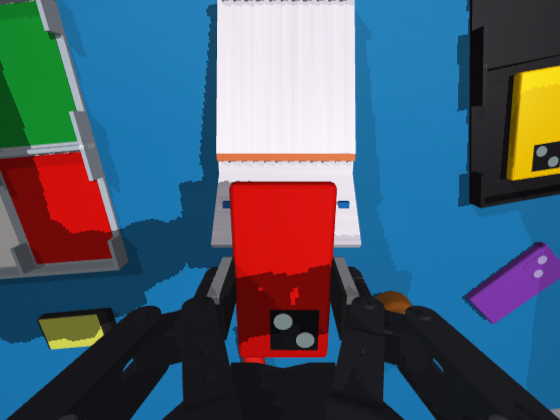

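The cover is held lengthwise over the rest (centre (285,268), ridge at row 157). Lowering it and releasing.

Request:
play_rows --rows '[[[0.5,0.1,0.2],0,4.5],[[1.5,0.1,0.3],0,4.5],[[2.8,0.1,0.3],0,4.5],[[4,0.1,0.3],0,4.5],[[4.8,0.1,0.3],0,4.5],[[5.2,0.1,0.3],0,4.5],[[5.4,0.1,0.3],0,4.5],[[5.4,0.1,0.3],0,4.5],[[5.4,0.1,0.3],0,4.5]]'

```text
time: 5.93
ee_pos: [0.5811, 0.0046, 0.1057]
tcp_rot: [-86.2, 90.0, -4.3]
wrist_force: [0.1, 0.3, -0.6]
opening: 0.048
```

Run:
```python
from h import *
p,R,o=tcp(); print(p,o['opening'],o['tcp_rot'],o['wrist_force'])
```

```text
[0.5811094  0.00463519 0.10567121] 0.04802384711835319 [-86.17094631  89.97037443  -4.30234296] [ 0.08150966  0.33398565 -0.59822443]
```

Request:
play_rows --rows '[[[0,0,0],0,7.5],[[0,0,0],0,7.5],[[0,0,0],0,7.5],[[0,0,0],0,7.5],[[-0.5,0,0],0,7.5],[[-2,0,0],0,7.5],[[-4,0,0],0,7.5],[[-6,0,0],0,7.5],[[-8,0,0],0,7.5],[[-10,0,0],0,7.5],[[-11,0,0],0,7.5],[[-11,0,0],0,7.5]]'

```text
time: 6.93
ee_pos: [0.5818, 0.0045, 0.218]
tcp_rot: [-81.2, 89.8, 0.6]
wrist_force: [-0.0, 0.2, 1.6]
opening: 0.0747
```

Run:
```python
from h import *
im,d,W,c=cam('wrist')
cv2.imwrite('pics/wr5.png',im)
p,R,o=tcp(); print(p,o['time'],o['opening'],o['tcp_rot'],o['wrist_force'])
c=(W[...,0]*.98994-W[...,1]*.1415)*1000
hsv=cv2.cvtColor(im,cv2.COLOR_BGR2HSV); m=(cv2.inRange(hsv,(0,140,60),(7,255,255))>0)&(W[...,2]>.05)
r=np.where(m.sum(1)>10)[0]; print(r.min(),r.max())
for k in r[::8]:
    i=m[k]; print(k,np.median(c[k][i]).round(1),(np.median(W[k][i][:,2])*1000).round(1))
```

```text
[0.58149435 0.00454223 0.21611263] 6.9833 0.07504407188873674 [-81.28530333  89.89376006   0.57521045] [ 0.45955542 -0.36261587 -0.92329065]
156 254
156 535.4 68.0
164 542.1 74.7
172 548.7 80.9
180 555.1 86.8
188 561.3 92.7
196 567.4 98.4
204 573.3 103.9
212 579.1 109.2
220 584.8 114.6
228 590.3 119.7
236 595.7 124.6
244 601.0 129.4
252 606.2 134.1
```

View pics/wr5.png

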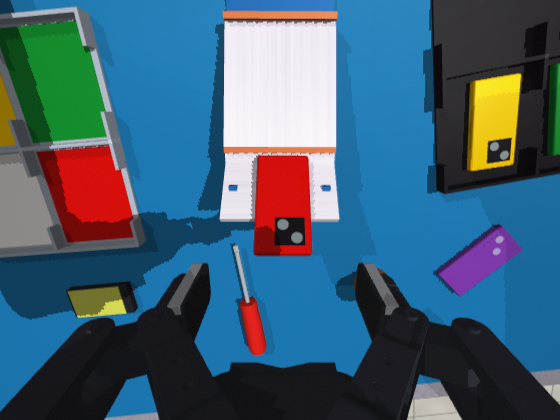

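The red cover lies square on the rest, its lower end at the seat (row 156) and its upper end overhanging (row 254). Now I go behind it with the fingers nearly closed.

```bash
cat >> h.py <<'E'
TH=np.radians(-8.137); EX=np.array([np.cos(TH),np.sin(TH)]); EY=np.array([-EX[1],EX[0]])
def rw(X,Y): return X*EX+Y*EY
def rmove(X,Y,z): return move([*rw(X,Y),z],81.9)
def rpos():
    p,R,o=tcp(); return np.round([p[:2]@EX*1000,p[:2]@EY*1000,p[2]*1000],1)
E
python3 - <<'E'
from h import *
print(rpos(),rmove(.642,.086,.118))
E
```

```text
[575.   86.8 216.1] (array([ 9.82, -6.68, -0.08]), np.float64(-0.0), array([ 0.4,  9. , 12.8, 93.7,  0. ,  8.6]))
```

Request:
play_rows --rows '[[[0,-1.5,0],0,2],[[0,-4,0],0,2],[[0,-6,-0.1],0,2],[[0,-6.7,-0.1],0,2],[[1.5,-6.7,-0.1],0,2],[[4,-6.7,-0.1],0,2],[[6.5,-6.7,-0.1],0,2],[[8.5,-6.7,-0.1],0,2],[[9.5,-6.7,-0.1],0,2],[[9.8,-6.7,-0.1],0,2],[[9.8,-6.7,-0.1],0,2],[[9.8,-6.7,-0.1],0,2]]'

```text
time: 7.98
ee_pos: [0.6474, -0.0059, 0.1184]
tcp_rot: [-83.5, 89.9, -1.6]
wrist_force: [0.2, -0.2, 1.1]
opening: 0.0197
```

Run:
```python
from h import *
p,R,o=tcp();print(rpos(),o['opening'],o['wrist_force'])
```

```text
[641.7  85.8 118.4] 0.019700559588962947 [ 0.18751128 -0.19324941  1.07117578]
```

Request:
play_rows --rows '[[[0,0.7,0],0,2],[[0,1.4,0],0,2],[[0,2.1,0],0,2],[[-0.3,2.8,0],0,2],[[-0.6,3.5,0],0,2],[[-0.9,4.2,0],0,2],[[-1.2,4.9,0],0,2],[[-1.5,5.6,0],0,2],[[-1.7,6.3,0],0,2],[[-1.9,7,0],0,2],[[-2,7.5,0],0,2],[[-2,8,0],0,2]]'

```text
time: 8.98
ee_pos: [0.5675, 0.0055, 0.1375]
tcp_rot: [-84.7, 90.0, -2.8]
wrist_force: [1.1, 0.8, 0.5]
opening: 0.02
```

Run:
```python
from h import *
im,d,W,c=cam('scene'); cv2.imwrite('pics/sc6.png',cv2.resize(im[150:290,200:400],None,fx=4,fy=4))
p,R,o=tcp();print(rpos(),o['opening'],o['wrist_force'])
```

```text
[560.4  85.7 137.5] 0.019873837669367036 [1.41357517 0.4981972  0.29544059]
```

View pics/sc6.png

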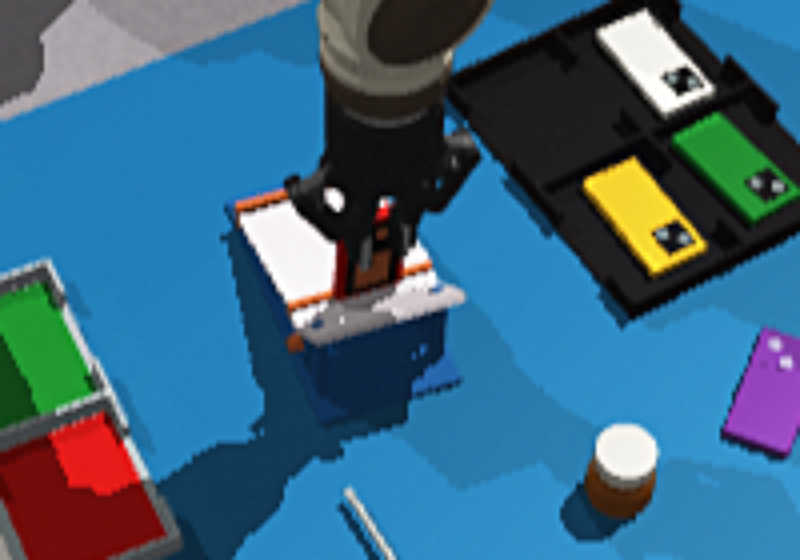

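The cover is nearly upright in front of the fingers (about (370,270)). I push on slowly past upright.

Request:
play_rows --rows '[[[0,0.4,0],0,2],[[0,0.8,0],0,2],[[0,1.2,0],0,2],[[0,1.6,0],0,2],[[0,2,0],0,2],[[0,2.4,0],0,2],[[0,2.7,0],0,2],[[0,3,0],0,2],[[0,3.3,0],0,2],[[0,3.5,0],0,2],[[0,3.5,0],0,2],[[0,3.5,0],0,2]]'

```text
time: 10.03
ee_pos: [0.5333, 0.0104, 0.1373]
tcp_rot: [-78.8, 90.0, 3.1]
wrist_force: [0.0, 0.5, -0.3]
opening: 0.0203
```

Run:
```python
from h import *
im,d,W,c=cam('scene'); cv2.imwrite('pics/sc7.png',cv2.resize(im[150:290,200:400],None,fx=4,fy=4))
p,R,o=tcp();print(rpos(),o['opening'],o['wrist_force'])
```

```text
[526.6  85.7 137.4] 0.019924458057565694 [ 0.4367188  0.5590683 -0.0756098]
```

View pics/sc7.png

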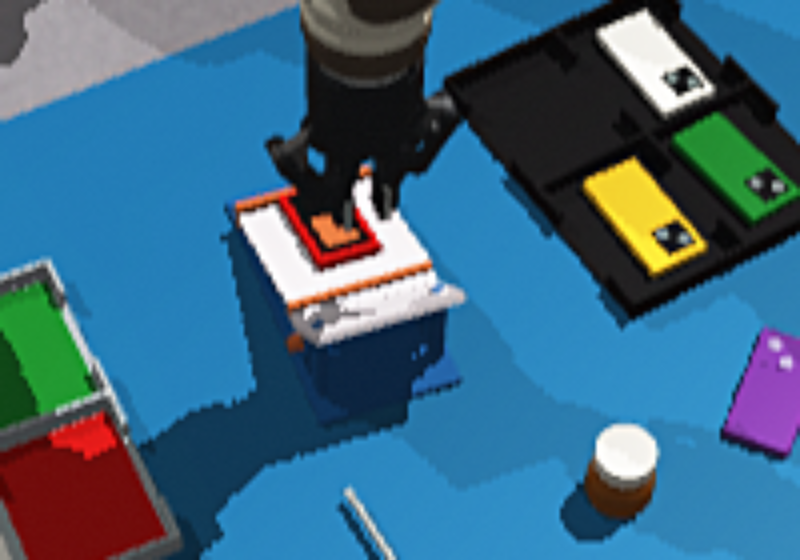

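The cover has toppled and lies inner side (copper patches) up on the lower ramp. Next I locate it with the wrist camera.

```bash
cat >> h.py <<'E'
def lower(name,fn):
    im,d,W,c=cam('wrist'); cv2.imwrite(fn,im)
    X=(W[...,:2]@EX)*1000; Y=(W[...,:2]@EY)*1000
    # points raised >5mm above the lower ramp plane (z=65mm at X=527.5, 20deg)
    h=W[...,2]*1000-(65-(527.5-X)*np.tan(np.radians(20)))
    with np.errstate(invalid='ignore'):
        m=((X>395)&(X<550)&(abs(Y-84)<60)&(h>6)&(h<22)).astype(np.uint8)
    k,l,s,_=cv2.connectedComponentsWithStats(m)
    i=1+np.argmax(s[1:,4]); 
    pts=np.c_[X[l==i],Y[l==i]]; r=cv2.minAreaRect(pts.astype(np.float32))
    print('lower rect',np.round(r[0],1),np.round(r[1],1),round(r[2],1),'h',np.median(h[l==i]).round(1),s[i].tolist(),'rpos',rpos())
    return im
E
python3 - <<'E'
from h import *
lower('red','pics/wr8.png')
E
```

```text
lower rect [453.3  83.9] [ 99.7 110. ] 0.2 h 11.0 [208, 54, 146, 140, 10008] rpos [526.6  85.7 137.3]
```

View pics/wr8.png

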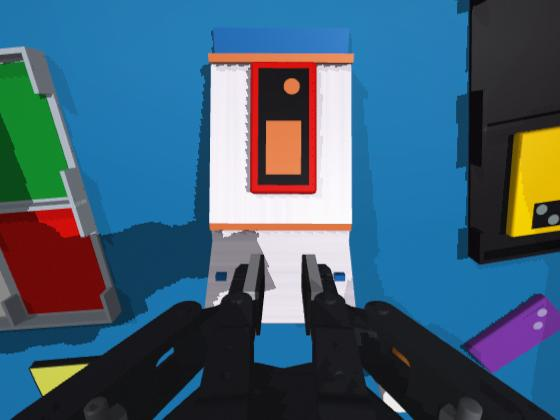

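```bash
sed -i 's/(X>395)/(X>416)/; s/(h>6)/(h>8)/' h.py
python3 - <<'E'
from h import *
lower('red','pics/wr8.png')
print(rmove(.458,.086,.10))
E
```

```text
lower rect [459.5  85.7] [49.9 87. ] 90.0 h 11.1 [250, 71, 67, 123, 8125] rpos [526.6  85.7 137.3]
(array([3.73, 6.86, 0.03]), np.float64(-0.0), array([ 1.1,  1.9, -3.6, 84.6, -0. ,  9.3]))
```

Request:
play_rows --rows '[[[0,1.5,0],0,7],[[0,3.5,0],0,7],[[0,5.5,0],0,7],[[1,6.6,0],0,7],[[3,6.9,0],0,7],[[5,6.9,0],0,7],[[7,6.9,0],0,7],[[8.5,6.9,0],0,7],[[9.3,6.9,0],0,7],[[9.5,6.9,0],0,7],[[9.5,6.9,0],0,7],[[9.5,6.9,0],0,7]]'

```text
time: 11.18
ee_pos: [0.4655, 0.0201, 0.0432]
tcp_rot: [-80.7, 89.9, 1.2]
wrist_force: [0.5, -0.3, 0.4]
opening: 0.0703
```

Run:
```python
from h import *
p,R,o=tcp();print(rpos(),o['opening'],o['wrist_force'])
```

```text
[458.   85.8  43.2] 0.07029846563283569 [ 0.49096824 -0.30335065  0.40612324]
```

Closing, then a short lift to check the grip.

Request:
play_rows --rows '[[[0.1,0,0],0,4.5],[[0.1,0,0],0,4.5],[[0.1,0,0],0,4.5],[[0.1,0,0],0,4.5],[[0.1,0,0],0,4.5],[[-0.2,0,0],0,4.5],[[-1,0,0],0,4.5],[[-2.5,0,0],0,4.5],[[-4.5,0,0],0,4.5],[[-6,0,0],0,4.5],[[-7,0,0],0,4.5],[[-7,0,0],0,4.5]]' --squeeze 70

```text
time: 12.18
ee_pos: [0.4661, 0.0201, 0.1148]
tcp_rot: [-80.0, 89.8, 1.9]
wrist_force: [-0.2, 0.1, -0.9]
opening: 0.0472
```

Run:
```python
from h import *
im,d,W,c=cam('wrist'); cv2.imwrite('pics/wr9.png',im)
np.savez('/tmp/wr9.npz',im=im,W=W)
p,R,o=tcp();print(rpos(),o['opening'],o['wrist_force'])
z=np.load('/tmp/wr2.npz'); 
for b in ((0.3,0.7,-.45,-.1),):
  print(covers(z['im'],z['W'],-.004,.012,b)); z=np.load('/tmp/top0.npz'); print(covers(z['im'],z['W'],-.004,.012,b))
```

```text
[458.1  85.8 113.3] 0.0472117568607586 [-0.55732422 -0.40808841 -2.05920804]
{'red': [(569.1, -236.3, 113, 95, -2.9, 4.6, 3122)], 'yellow': [(433.5, -332.6, 117, 96, -3.2, 4.8, 4484)], 'green': [(439.2, -228.5, 118, 95, -3.1, 4.7, 5049)], 'white': [(596.6, -340.4, 109, 54, 87.8, 4.6, 1426)]}
{'red': [(565.1, -238.4, 115, 91, -2.0, 4.5, 1136)], 'yellow': [(430.7, -333.5, 116, 94, -3.6, 4.6, 1246)], 'green': [(437.1, -229.8, 114, 89, -3.8, 4.6, 1179)], 'white': [(561.4, -340.3, 124, 109, -3.2, 4.4, 1439)]}
```

View pics/wr9.png

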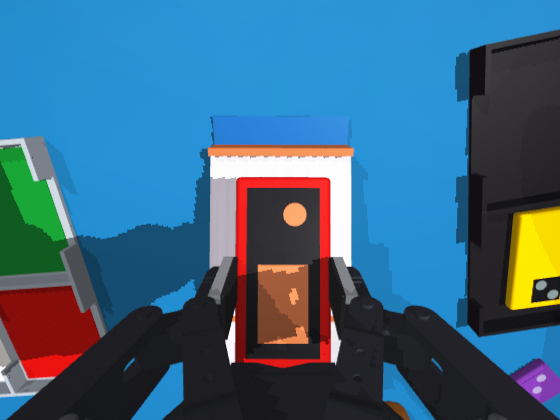

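Held well, the copper patch at (283,300) facing up. Carrying it to the red compartment, fitted centre (0.567,-0.236) with tray heading -3.2°.

Run:
```python
from h import *
print(move([.567,-.236,.09],86.8))
```

```text
(array([  2.35, -13.65, -23.92]), np.float64(-4.9), array([  2.5,  -7.3, -15.1,  82.2,  -0. ,  10.6]))
```

Request:
play_rows --rows '[[[0,-0.5,-1],0,4.5],[[0,-1.5,-3],-1,4.5],[[0,-3,-5.5],-1.5,4.5],[[0,-4.5,-8.5],-2,4.5],[[0,-6.3,-11.5],-2.5,4.5],[[0,-8.2,-14.5],-3,4.5],[[0,-10,-17.5],-4,4.5],[[0.5,-11.6,-20.5],-5,4.5],[[1,-12.8,-22.5],-5,4.5],[[1.5,-13.5,-23.6],-5,4.5],[[2,-13.7,-23.9],-5,4.5],[[2,-13.7,-23.9],-5,4.5]]'

```text
time: 13.23
ee_pos: [0.5658, -0.2361, 0.0899]
tcp_rot: [69.1, 89.8, 155.9]
wrist_force: [-0.5, -0.9, -0.8]
opening: 0.0474
```

Run:
```python
from h import *
im,d,W,c=cam('wrist'); cv2.imwrite('pics/wr10.png',im)
print(move([.567,-.236,.025],86.8)); p,R,o=tcp(); print(p,o['opening'],o['wrist_force'])
```

```text
(array([ 6.59, -0.13, -0.07]), np.float64(0.0), array([-22.6,  13.2,   3.9,  80.8,   0. , -19.4]))
[ 0.565893   -0.23528988  0.09086997] 0.04720657024434838 [ 1.06115762  0.77561086 -1.14229302]
```

View pics/wr10.png

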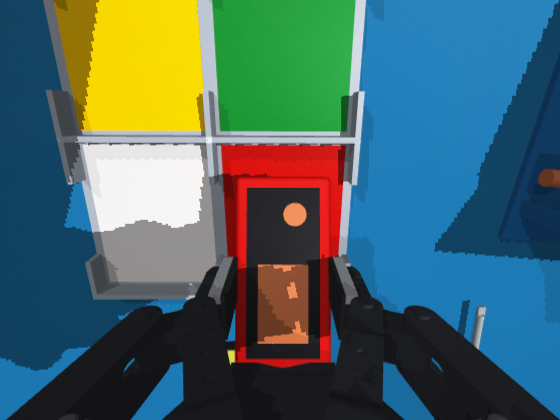

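The cover is over the red compartment (285,250). Lowering it.

Request:
play_rows --rows '[[[1,0,0],0,4.5],[[2.5,0,0],0,4.5],[[4,0,0],0,4.5],[[5.3,0,0],0,4.5],[[6.2,0,0],0,4.5],[[6.6,0,0],0,4.5],[[6.6,0,0],0,4.5]]'

```text
time: 13.87
ee_pos: [0.5663, -0.2353, 0.0253]
tcp_rot: [70.8, 89.9, 157.7]
wrist_force: [-0.1, -0.5, 0.3]
opening: 0.0474
```

Request:
play_rows --rows '[[[0,0,0],0,4.5],[[0.2,0,0],0,4.5],[[0.4,0,0],0,4.5],[[0.6,0,0],0,4.5],[[0.8,0,0],0,4.5],[[0.8,0,0],0,6.3],[[0.8,0,0],0,6.3],[[0.8,0,0],0,6.3],[[0,0,0],0,6.3],[[-2,0,0],0,6.3],[[-5,0,0],0,6.3],[[-8,0,0],0,6.3]]' --squeeze 20

```text
time: 14.87
ee_pos: [0.566, -0.2356, 0.107]
tcp_rot: [72.6, 89.9, 159.5]
wrist_force: [-0.3, -0.0, 0.9]
opening: 0.0631
```

Run:
```python
from h import *
im,d,W,c=cam('wrist'); cv2.imwrite('pics/wr11.png',im)
p,R,o=tcp(); print(p,o['opening'],o['wrist_force'],o['time'])
print(move([.49,.24,.24],91))
```

```text
[ 0.56834805 -0.23658197  0.11448007] 0.06320268011156252 [-0.61482187  0.28577543  5.62832305] 14.9167
(array([-12.73,  10.35,  47.13]), np.float64(-4.1), array([-22.6,  12.8,   6. ,  82.8,  -0. , -19.5]))
```

View pics/wr11.png

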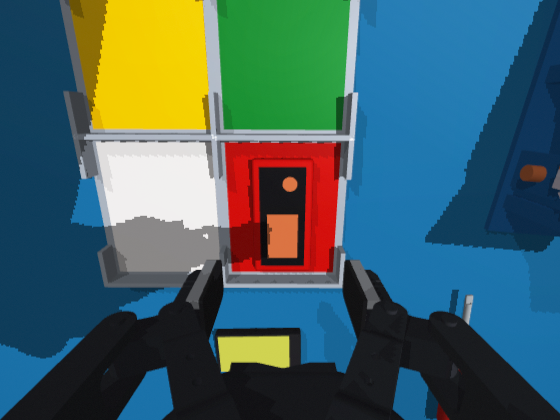

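Red lies flat, inner side up, in the red compartment (286,217). Next is yellow.

Request:
play_rows --rows '[[[-2,0.1,1.5],-0.5,6.8],[[-5,0.2,4.5],-1,6.8],[[-8,0.4,8],-1.5,6.8],[[-10,0.6,12],-2,6.8],[[-10,0.8,16],-2.5,6.8],[[-10,1,20],-3,6.8],[[-10,1.2,24],-3.5,6.8],[[-10,1.4,28],-4,6.8],[[-10,1.6,32],-4.2,6.8],[[-10,1.8,36],-4.2,6.8],[[-10,2,40],-4.2,6.8],[[-10,2.2,44],-4.2,6.8]]' --squeeze 60

```text
time: 15.92
ee_pos: [0.5685, 0.2066, 0.2069]
tcp_rot: [-81.0, 90.0, 10.1]
wrist_force: [1.0, -0.5, 0.4]
opening: 0.0677
```

Run:
```python
from h import *
p,R,o=tcp(); print(p,o['time'])
im,d,W,c=cam('wrist'); cv2.imwrite('pics/wr12.png',im)
for n,v in covers(im,W,0.006,0.03,(0.3,0.65,0.15,0.42)).items(): print(n,v)
print(move([.5489,.2494,.08],91.1))
```

```text
[0.56845638 0.20659337 0.2068597 ] 15.9167
yellow [(549.3, 249.2, 99, 50, 1.2, 13.8, 3306)]
green [(542.3, 337.8, 100, 50, 5.9, 13.7, 3435)]
white [(425.5, 343.3, 88, 50, 1.2, 14.0, 4017)]
(array([12.62,  1.83,  3.68]), np.float64(0.2), array([20.5, 12.4, 15.6, 93.2,  0.1, 19.2]))
```

Request:
play_rows --rows '[[[1,0.5,1],0,6.8],[[3,1,2],0,6.8],[[6,1.6,3],0,6.8],[[9.5,1.8,3.6],0,6.8],[[12.5,1.8,3.7],0,6.8],[[14.5,1.8,3.7],0,6.8],[[15.5,1.8,3.7],0,6.8],[[16,1.8,3.7],0,6.8],[[16,1.8,3.7],0,6.8]]'

```text
time: 16.72
ee_pos: [0.5502, 0.2411, 0.0462]
tcp_rot: [113.6, 90.0, -155.4]
wrist_force: [-1.1, -0.2, -0.1]
opening: 0.0682
```

Run:
```python
from h import *
p,R,o=tcp(); print(p,o['time'])
im,d,W,c=cam('wrist'); cv2.imwrite('pics/wr13.png',im)
for n,v in covers(im,W,0.006,0.03,(0.3,0.65,0.15,0.42)).items(): print(n,v)
print(move([.5491,.2494,.003],91.1))
```

```text
[0.55022151 0.24112643 0.04623041] 16.7167
yellow [(549.1, 249.6, 100, 50, 1.2, 13.8, 9734)]
green [(542.3, 338.2, 100, 51, 6.0, 13.7, 10442)]
white [(441.6, 343.7, 58, 51, 1.2, 13.9, 8559), (445.3, 343.8, 10, 9, 17.7, 14.9, 288), (457.0, 356.2, 10, 10, -35.4, 14.8, 273)]
(array([4.43, 0.15, 0.81]), np.float64(-0.1), array([23.7, 12.3, -2.1, 75.6, -0. , 22.6]))
```

View pics/wr13.png

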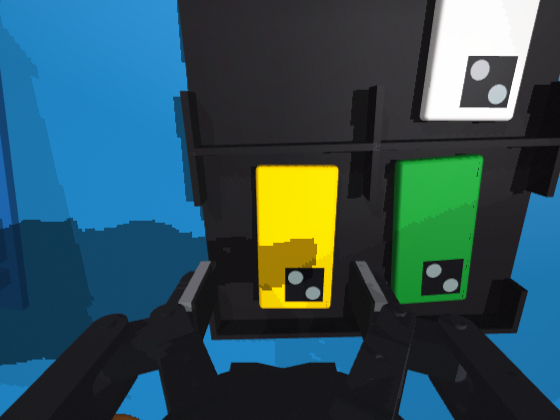

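Yellow (297,240) is a little right of the finger centre, so I shift by 8 mm and grip.

Request:
play_rows --rows '[[[0.3,0.1,0.5],0,6.8],[[1,0.1,0.8],0,6.8],[[2.2,0.1,0.8],0,6.8],[[3.4,0.1,0.8],0,6.8],[[4.2,0.1,0.8],0,6.8],[[4.4,0.1,0.8],0,6.8],[[4.4,0.1,0.8],0,6.8],[[4.4,0.1,0.8],0,4.5],[[4.4,0.1,0.8],0,4.5],[[4.4,0.1,0.8],0,4.5],[[4.4,0.1,0.8],0,4.5],[[4.4,0.1,0.8],0,4.5]]'

```text
time: 17.77
ee_pos: [0.5496, 0.2495, 0.0031]
tcp_rot: [-70.2, 89.9, 20.8]
wrist_force: [1.4, 0.3, 5.6]
opening: 0.048
```

Run:
```python
from h import *
p,R,o=tcp(); print(p,o['opening'],o['wrist_force'])
print(rmove(.5755,.084,.160))
```

```text
[0.54961369 0.24947085 0.00311383] 0.047973059339419845 [1.43080957 0.28976201 5.62851151]
(array([-15.7 ,  -2.76, -24.82]), np.float64(9.2), array([24.4, 13.9, -5.2, 70.8, -0. , 23.4]))
```

Request:
play_rows --rows '[[[-1,0,0],0,4.5],[[-3,0,0],0,4.5],[[-6,0,-0.5],0,4.5],[[-9,-0.3,-2.5],1,4.5],[[-12,-0.6,-5],2,4.5],[[-14,-1,-8.5],3,4.5],[[-15,-1.4,-12],4.5,4.5],[[-15.7,-1.8,-15.5],6,4.5],[[-15.7,-2.2,-19],8,4.5],[[-15.7,-2.5,-22],9.2,4.5],[[-15.7,-2.8,-24],9.2,4.5],[[-15.7,-2.8,-24.8],9.2,4.5]]'

```text
time: 18.77
ee_pos: [0.5818, -0.0009, 0.1597]
tcp_rot: [-156.2, 90.0, -74.5]
wrist_force: [-0.5, -0.3, -1.1]
opening: 0.0483
```

Request:
play_rows --rows '[[[1,0,0],0,4.5],[[2,0,0],0,4.5],[[2.6,0,0],0,4.5],[[3,0,0],0,4.5],[[3,0,0],0,4.5]]'

```text
time: 19.18
ee_pos: [0.5809, 0.003, 0.1277]
tcp_rot: [96.7, 89.9, 178.6]
wrist_force: [1.2, 0.7, -0.7]
opening: 0.0482
```

Run:
```python
from h import *
im,d,W,c=cam('wrist'); cv2.imwrite('pics/wr14.png',im)
p,R,o=tcp(); print(p,rpos(),o['opening'],o['wrist_force'])
r=covers(im,W,0.12,0.2,(0.3,0.7,-.2,0.2),('yellow',)); print(r)
q=np.array(r['yellow'][0][:2]); print('ramp XY',q@EX,q@EY)
print(rmove(.5755,.084,.105))
```

```text
[0.58120499 0.00283877 0.1285074 ] [575.   85.1 128.5] 0.04830958654969526 [ 0.48175775  0.68878064 -0.72414186]
{'yellow': [(580.5, 3.1, 99, 50, -7.9, 138.3, 13073)]}
ramp XY 574.2170181050016 85.23306939563099
(array([ 2.35, -0.06, -0.11]), np.float64(0.0), array([ 0.3,  8.5,  2.6, 84.1,  0. ,  8.3]))
```

Request:
play_rows --rows '[[[0.8,-0.1,-0.1],0,4.5],[[1.6,-0.1,-0.1],0,4.5],[[2.1,-0.1,-0.1],0,4.5],[[2.2,-0.1,-0.1],0,4.5],[[2.2,-0.1,-0.1],0,7.5],[[2.2,-0.1,-0.1],0,7.5],[[2.2,-0.1,-0.1],0,7.5],[[2.2,-0.1,-0.1],0,7.5],[[1.5,-0.1,-0.1],0,7.5],[[-1,-0.1,-0.1],0,7.5],[[-4,-0.1,-0.1],0,7.5],[[-7.5,-0.1,-0.1],0,7.5]]'

```text
time: 20.23
ee_pos: [0.5818, 0.0007, 0.2049]
tcp_rot: [98.3, 89.9, -179.9]
wrist_force: [0.9, 0.5, 0.4]
opening: 0.0754
```

```bash
cat >> h.py <<'E'
def rest(name,fn):
    im,d,W,c=cam('wrist'); cv2.imwrite(fn,im)
    X=W[...,:2]@EX*1000; Y=W[...,:2]@EY*1000
    hsv=cv2.cvtColor(im,cv2.COLOR_BGR2HSV); m=np.zeros(im.shape[:2],np.uint8)
    for lo,hi in HS[name]: m|=cv2.inRange(hsv,lo,hi)
    h=W[...,2]*1000-60-(X-544.1)
    with np.errstate(invalid='ignore'): m=(m>0)&(W[...,2]>.05)&(X>500)&(X<650)&(abs(Y-84)<58)&(h>7)
    print('rest X',np.percentile(X[m],[1,99]).round(1),'Y',np.percentile(Y[m],[1,99]).round(1),'z',np.percentile(W[m][:,2]*1000,[1,99]).round(1),'h',np.percentile(h[m],[5,50,95]).round(1),m.sum(),'rpos',rpos(), 'to push start',rmove(.642,.086,.118))
E
python3 - <<'E'
from h import *
rest('yellow','pics/wr15.png'); print(bot.get_obs()['time'])
E
```

```text
rest X [537.6 608.6] Y [ 58.6 107.2] z [ 68.  136.2] h [12.4 14.3 15.9] 5042 rpos [577.6  83.3 213.4] to push start (array([ 9.59, -6.36,  0.26]), np.float64(-0.0), array([ 0.1,  8.8, 12.3, 93. ,  0. ,  8.2]))
20.2833
```

View pics/wr15.png

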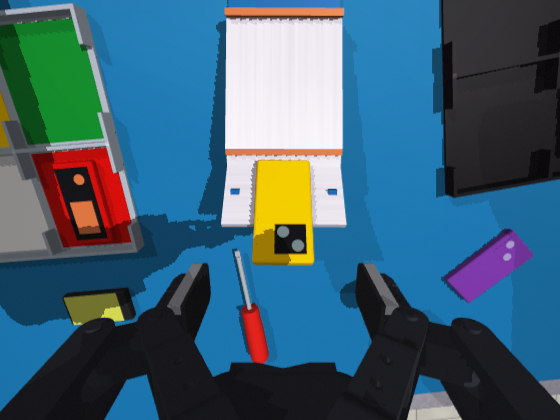

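Yellow lies on the rest (284,210). Going behind it to tip.

Request:
play_rows --rows '[[[0,-1.5,0],0,2],[[0,-4,0],0,2],[[0,-6,0],0,2],[[0,-6.6,0],0,2],[[1.5,-6.6,0],0,2],[[3.5,-6.6,0],0,2],[[6,-6.6,0],0,2],[[7.7,-6.6,0],0,2],[[8.4,-6.6,0],0,2],[[8.6,-6.6,0],0,2],[[8.6,-6.6,0],0,2],[[8.6,-6.6,0],0,2]]'

```text
time: 21.28
ee_pos: [0.6483, -0.0086, 0.1199]
tcp_rot: [-82.7, 89.9, -0.8]
wrist_force: [0.4, -0.3, 0.3]
opening: 0.0201
```

Run:
```python
from h import *
p,R,o=tcp();print(rpos(),o['opening'],o['wrist_force'])
```

```text
[643.   83.2 119.9] 0.020129927239092685 [ 0.36636687 -0.2968414   0.32795465]
```

Same push as for red.

Request:
play_rows --rows '[[[0,0.8,0],0,2],[[0,1.5,0],0,2],[[0,2.2,0],0,2],[[-0.3,2.9,0],0,2],[[-0.6,3.6,0],0,2],[[-0.9,4.3,0],0,2],[[-1.2,5,0],0,2],[[-1.5,5.7,0],0,2],[[-1.7,6.4,0],0,2],[[-1.9,7.1,0],0,2],[[-2,7.6,0],0,2],[[-2,8.1,0],0,2]]'

```text
time: 22.28
ee_pos: [0.5672, 0.0029, 0.1386]
tcp_rot: [-80.1, 90.0, 1.8]
wrist_force: [0.0, -0.2, -0.4]
opening: 0.0197
```

Request:
play_rows --rows '[[[0,0.4,0],0,2],[[0,0.8,0],0,2],[[0,1.2,0],0,2],[[0,1.6,0],0,2],[[0,2,0],0,2],[[0,2.4,0],0,2],[[0,2.7,0],0,2],[[0,3,0],0,2],[[0,3.3,0],0,2],[[0,3.5,0],0,2],[[0,3.5,0],0,2],[[0,3.5,0],0,2]]'

```text
time: 23.28
ee_pos: [0.533, 0.0078, 0.1384]
tcp_rot: [-83.3, 90.0, -1.4]
wrist_force: [0.1, -0.0, -0.3]
opening: 0.0199
```

Run:
```python
from h import *
lower('','pics/wr16.png'); print(rmove(.458,.084,.042),bot.get_obs()['time'])
```

```text
lower rect [459.6  82. ] [87.2 49.4] 0.1 h 11.1 [249, 71, 66, 123, 7994] rpos [526.7  83.2 138.3]
(array([9.63, 6.87, 0.08]), np.float64(-0.0), array([ 0.8,  1.8, -3.5, 84.7, -0. ,  9. ])) 23.3333
```

View pics/wr16.png

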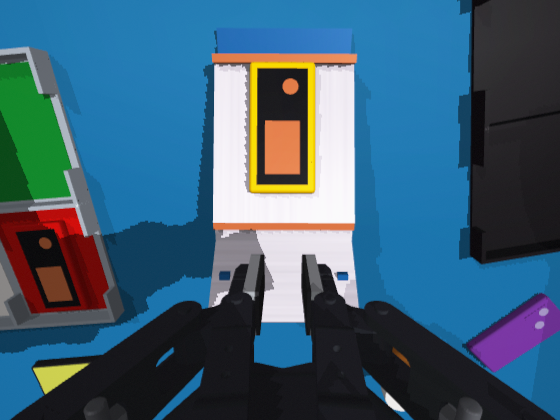

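Yellow landed inner side up at the stop (283,127). Gripping it.

Request:
play_rows --rows '[[[0,1.5,0],0,7],[[0,3.5,0],0,7],[[0,5.5,0],0,7],[[1,6.6,-0.1],0,7],[[3,6.9,-0.1],0,7],[[5,6.9,-0.1],0,7],[[7,6.9,-0.1],0,7],[[8.5,6.9,-0.1],0,7],[[9.3,6.9,-0.1],0,7],[[9.6,6.9,-0.1],0,7],[[9.6,6.9,-0.1],0,7],[[9.6,6.9,-0.1],0,7]]'

```text
time: 24.33
ee_pos: [0.4651, 0.0166, 0.0431]
tcp_rot: [-80.3, 89.9, 1.6]
wrist_force: [-0.4, 0.1, 0.7]
opening: 0.0699
```

Request:
play_rows --rows '[[[0,0,0],0,4.5],[[0,0,0],0,4.5],[[0,0,0],0,4.5],[[0,0,0],0,4.5],[[0,0,0],0,4.5],[[-0.2,0,0],0,4.5],[[-1,0,0],0,4.5],[[-2.5,0,0],0,4.5],[[-4.5,0,0],0,4.5],[[-6,0,0],0,4.5],[[-7,0,0],0,4.5],[[-7,0,0],0,4.5]]' --squeeze 70

```text
time: 25.33
ee_pos: [0.4657, 0.0166, 0.1149]
tcp_rot: [-79.5, 89.8, 2.4]
wrist_force: [0.8, 0.2, -0.3]
opening: 0.047
```

Run:
```python
from h import *
im,d,W,c=cam('wrist'); cv2.imwrite('pics/wr17.png',im)
p,R,o=tcp();print(rpos(),o['opening'],o['wrist_force'])
print(move([.4333,-.3327,.09],86.8))
```

```text
[458.2  82.3 113.3] 0.04739693223343724 [-0.2474995   0.4078122  -0.97316787]
(array([  2.32,  -1.78, -35.03]), np.float64(-4.9), array([  2. ,  -7.4, -15.1,  82.2,  -0. ,  10.2]))
```

View pics/wr17.png

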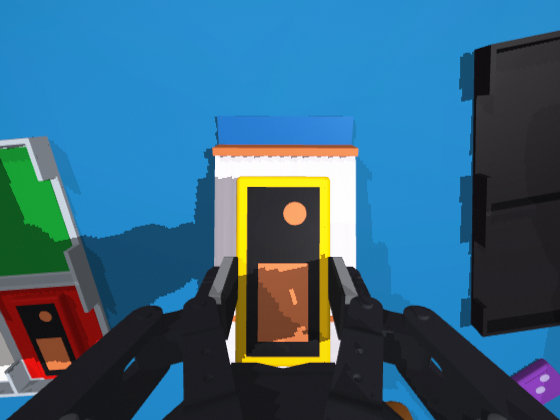

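Request:
play_rows --rows '[[[0,0,-1.5],-0.5,4.5],[[0,-0.2,-4.5],-1,4.5],[[0,-0.4,-8],-1.5,4.5],[[0,-0.6,-11.8],-2,4.5],[[0,-0.8,-15.6],-2.5,4.5],[[0,-1,-19.4],-3,4.5],[[0,-1.2,-23.2],-4,4.5],[[0,-1.4,-27],-5,4.5],[[0.5,-1.6,-30.5],-5,4.5],[[1,-1.7,-33],-5,4.5],[[1.5,-1.8,-34.6],-5,4.5],[[2,-1.8,-35],-5,4.5]]'

```text
time: 26.38
ee_pos: [0.4318, -0.3345, 0.0904]
tcp_rot: [67.3, 89.9, 154.0]
wrist_force: [-0.0, 1.0, -0.9]
opening: 0.047
```

Request:
play_rows --rows '[[[0,0,0],0,4.5],[[0,0,0],0,4.5],[[0,0,0],0,4.5]]'

```text
time: 26.63
ee_pos: [0.433, -0.3314, 0.0922]
tcp_rot: [34.3, 90.0, 121.2]
wrist_force: [-0.5, -0.3, -0.2]
opening: 0.0472
```

Run:
```python
from h import *
im,d,W,c=cam('wrist'); cv2.imwrite('pics/wr18.png',im)
print(move([.4333,-.3327,.025],86.8)); p,R,o=tcp(); print(p,o['opening'],o['wrist_force'])
```

```text
(array([ 6.75, -0.02, -0.12]), np.float64(0.1), array([-37.4,   3.9,  -6.4,  79.7,   0. , -34.4]))
[ 0.43313667 -0.33144507  0.09248889] 0.047369914214673146 [ 0.03460062  0.64375397 -1.22157228]
```

View pics/wr18.png

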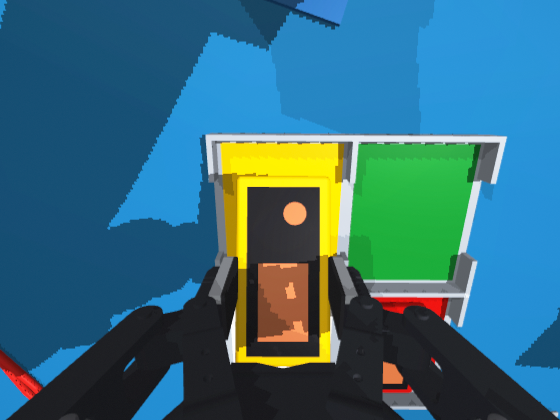

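The yellow cover is over the yellow compartment (283,250). Lowering it.

Request:
play_rows --rows '[[[1,0,0],0,4.5],[[2.5,0,0],0,4.5],[[4,0,-0.1],0,4.5],[[5.3,0,-0.1],0,4.5],[[6.3,0,-0.1],0,4.5],[[6.7,0,-0.1],0,4.5],[[6.7,0,-0.1],0,4.5]]'

```text
time: 27.27
ee_pos: [0.4326, -0.3328, 0.0245]
tcp_rot: [49.6, 89.9, 136.5]
wrist_force: [0.0, 0.1, -1.0]
opening: 0.0468
```

Request:
play_rows --rows '[[[0,0,0],0,4.5],[[0.2,0,0],0,4.5],[[0.4,0,0],0,4.5],[[0.6,0,0],0,4.5],[[0.8,0,0],0,4.5],[[0.8,0,0],0,6.3],[[0.8,0,0],0,6.3],[[0.8,0,0],0,6.3],[[0,0,0],0,6.3],[[-2,0,0],0,6.3],[[-5,0,0],0,6.3],[[-8,0,0],0,6.3]]' --squeeze 20

```text
time: 28.27
ee_pos: [0.4321, -0.333, 0.1061]
tcp_rot: [59.2, 89.9, 146.0]
wrist_force: [0.8, 0.3, 0.7]
opening: 0.063
```

Run:
```python
from h import *
im,d,W,c=cam('wrist'); cv2.imwrite('pics/wr19.png',im)
im,d,W,c=cam('top'); cv2.imwrite('pics/top19.png',cv2.resize(im[130:270,130:450],None,fx=2.5,fy=2.5))
p,R,o=tcp(); print(p,o['opening'],o['wrist_force'],o['time'])
for n,v in covers(im,W,0.006,0.03,(0.3,0.65,0.15,0.42)).items(): print(n,v)
print(move([.53,.31,.2],93))
```

```text
[ 0.43448873 -0.33488471  0.11100282] 0.06276879450914694 [ 0.77500237 -0.0911928   0.67452058] 28.3667
green [(540.9, 337.4, 100, 55, 5.9, 13.7, 512)]
white [(419.0, 342.6, 99, 52, 0.7, 14.1, 511)]
(array([-9.14, -6.05, 64.88]), np.float64(-6.1), array([-37.6,   3.7,  -4.6,  81.3,  -0. , -34.5]))
```

View pics/wr19.png

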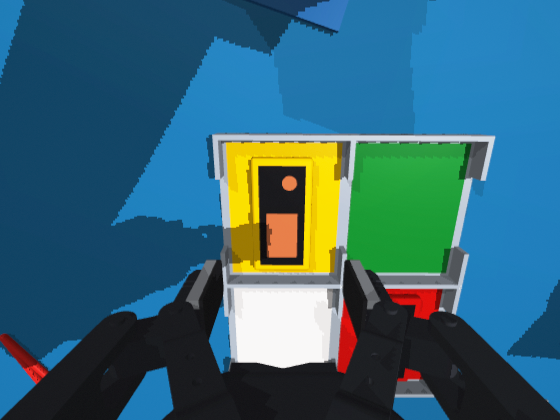

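View pics/top19.png

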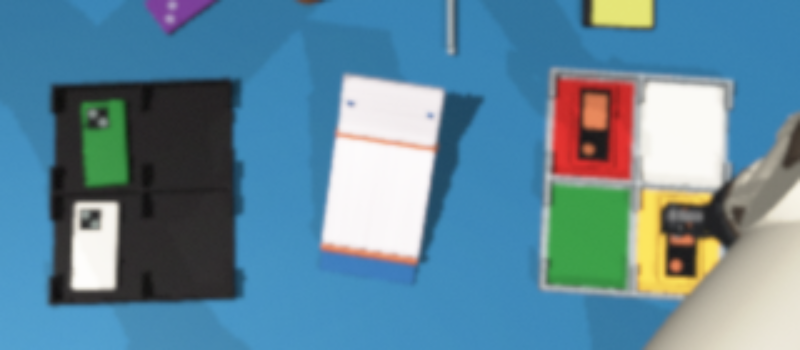

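Yellow lies flat in its compartment (282,215); red is still in place. Next is green.

Request:
play_rows --rows '[[[-2,0,1.5],-0.5,6.8],[[-4,-0.4,5],-1,6.8],[[-6,-0.8,9],-1.5,6.8],[[-8,-1.2,13],-2,6.8],[[-9,-1.6,17],-2.5,6.8],[[-9,-2,21],-3,6.8],[[-9,-2.4,25],-3.5,6.8],[[-9,-2.8,29],-4,6.8],[[-9,-3.2,33],-4.5,6.8],[[-9,-3.6,37],-5,6.8],[[-9,-4,41],-5.5,6.8],[[-9,-4.4,45],-6,6.8]]' --squeeze 60

```text
time: 29.37
ee_pos: [0.5011, 0.1155, 0.1955]
tcp_rot: [-116.9, 90.0, -24.0]
wrist_force: [1.4, -0.2, -0.4]
opening: 0.0682
```

Run:
```python
from h import *
p,R,o=tcp(); print(p,o['qd'].round(0)); print(move([.5423,.3382,.09],96))
```

```text
[0.50109728 0.1154831  0.19546473] [51. 23. 22. -1. -0. 45.]
(array([10.54, -5.24, 22.04]), np.float64(-3.1), array([13. , -0.5,  0.4, 90.9, -0. , 10.1]))
```

Request:
play_rows --rows '[[[0.5,-1,3],-1,6.8],[[1,-2,6.5],-1.5,6.8],[[2,-2.8,10],-2,6.8],[[3.5,-3.6,13.5],-2.5,6.8],[[5.5,-4.4,16.5],-3,6.8],[[7.5,-4.9,19],-3,6.8],[[9.3,-5.2,20.6],-3,6.8],[[10.3,-5.2,21.3],-3,6.8],[[10.5,-5.2,21.5],-3,6.8],[[10.5,-5.2,21.5],-3,6.8],[[10.5,-5.2,21.5],-3,6.8]]'

```text
time: 30.28
ee_pos: [0.5429, 0.33, 0.0916]
tcp_rot: [-77.7, 89.9, 18.1]
wrist_force: [-0.4, -0.5, 0.2]
opening: 0.0681
```

Run:
```python
from h import *
p,R,o=tcp(); print(p,o['time'])
im,d,W,c=cam('wrist'); cv2.imwrite('pics/wr20.png',im)
r=covers(im,W,0.006,0.03,(0.3,0.65,0.15,0.42)); print(r)
g=r['green'][0]; print(move([g[0]/1e3,g[1]/1e3,.003],90+g[4]))
```

```text
[0.54291066 0.33004029 0.09156541] 30.2833
{'green': [(542.1, 338.5, 99, 50, 6.0, 13.8, 6627)], 'white': [(430.5, 344.2, 82, 51, 1.0, 14.0, 8129), (445.3, 344.0, 10, 10, 50.7, 14.7, 196), (457.0, 356.2, 10, 10, -43.5, 14.9, 183)]}
(array([8.9 , 0.04, 0.85]), np.float64(-0.2), array([31.3, 16.1,  7.4, 81.2, -0. , 25.5]))
```

View pics/wr20.png

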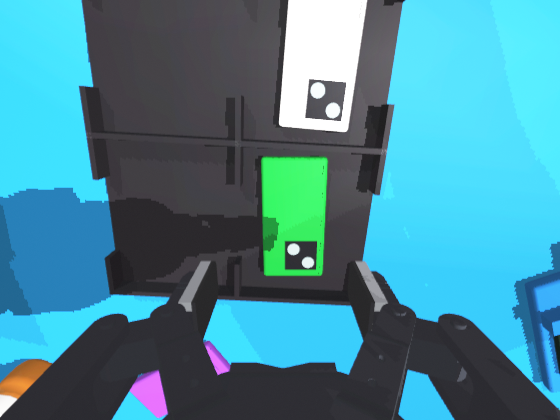

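Lighting got brighter, but green (294,215) is clear. Gripping it.

Request:
play_rows --rows '[[[1,0,0.5],0,6.8],[[3,0,0.8],0,6.8],[[5.5,0,0.8],0,6.8],[[7.5,0,0.8],0,6.8],[[8.6,0,0.8],0,6.8],[[8.9,0,0.8],0,6.8],[[8.9,0,0.8],0,6.8],[[8.9,0,0.8],0,4.5],[[8.9,0,0.8],0,4.5],[[8.9,0,0.8],0,4.5],[[8.9,0,0.8],0,4.5],[[8.9,0,0.8],0,4.5]]'

```text
time: 31.33
ee_pos: [0.5428, 0.3394, 0.0034]
tcp_rot: [-65.3, 89.8, 30.5]
wrist_force: [-1.2, 0.2, 5.3]
opening: 0.048
```

Run:
```python
from h import *
p,R,o=tcp(); print(p,o['opening'],o['wrist_force'])
print(rmove(.5755,.084,.160))
```

```text
[0.54283171 0.33938176 0.00343335] 0.047957137499785196 [-1.19539704  0.2060427   5.34720615]
(array([-15.7 ,  -0.46, -33.97]), np.float64(14.0), array([32. , 18.6,  0.7, 71.9, -0. , 26.2]))
```

Request:
play_rows --rows '[[[-1,0,0],0,4.5],[[-3,0,0],0,4.5],[[-6,0,-1],0,4.5],[[-9,0,-3.5],1,4.5],[[-12,0,-7],3,4.5],[[-14,-0.1,-11],5,4.5],[[-15,-0.1,-15],7,4.5],[[-15.7,-0.2,-19],9,4.5],[[-15.7,-0.3,-23],11,4.5],[[-15.7,-0.4,-27],13,4.5],[[-15.7,-0.5,-30.5],14,4.5],[[-15.7,-0.5,-33],14,4.5]]'

```text
time: 32.33
ee_pos: [0.5806, 0.0078, 0.1596]
tcp_rot: [-101.7, 89.9, -20.0]
wrist_force: [0.2, 0.5, -0.8]
opening: 0.0482
```

Request:
play_rows --rows '[[[0.2,0.1,-0.7],0,4.5],[[1,0.1,-0.9],0,4.5],[[2,0.1,-0.9],0,4.5],[[2.8,0.1,-0.9],0,4.5],[[3,0.1,-0.9],0,4.5],[[3,0.1,-0.9],0,4.5],[[3,0.1,-0.9],0,4.5]]'

```text
time: 32.92
ee_pos: [0.578, 0.0032, 0.1281]
tcp_rot: [93.9, 90.0, 175.9]
wrist_force: [0.2, -0.1, -0.9]
opening: 0.0479
```

```bash
cat >> h.py <<'E'
def over(name,fn):
    im,d,W,c=cam('wrist'); cv2.imwrite(fn,im)
    p,R,o=tcp(); print(p,rpos(),o['opening'],o['wrist_force'],o['time'])
    r=covers(im,W,0.12,0.2,(0.5,0.7,-.1,0.1),(name,)); print(r)
    q=np.array(r[name][0][:2]); print('ramp XY',q@EX,q@EY)
    print(rmove(.5755,.084,.106))
E
python3 -c "
from h import *
over('green','pics/wr21.png')"
```

```text
[0.5782213  0.00303627 0.12847127] [572.   84.8 128.5] 0.04809551092185208 [ 0.16742704  0.16871919 -0.05150889] 32.9667
{'green': [(577.7, 3.3, 100, 50, -8.1, 138.5, 14912)]}
ramp XY 571.4168991071307 85.03474239857094
(array([ 2.25, -0.35, -0.09]), np.float64(0.0), array([ 0.3,  8. ,  2. , 84. ,  0. ,  8.4]))
```

Request:
play_rows --rows '[[[0.5,-0.2,-0.1],0,4.5],[[1.2,-0.3,-0.1],0,4.5],[[1.9,-0.3,-0.1],0,4.5],[[2.2,-0.3,-0.1],0,4.5],[[2.2,-0.3,-0.1],0,7.5],[[2.2,-0.3,-0.1],0,7.5],[[2.2,-0.3,-0.1],0,7.5],[[2.2,-0.3,-0.1],0,7.5],[[1.5,-0.3,-0.1],0,7.5],[[-1,-0.3,-0.1],0,7.5],[[-4,-0.3,-0.1],0,7.5],[[-7.5,-0.3,-0.1],0,7.5]]'

```text
time: 33.97
ee_pos: [0.5803, 0.0008, 0.2039]
tcp_rot: [98.7, 89.9, -179.4]
wrist_force: [0.4, 1.0, 0.5]
opening: 0.0749
```

Run:
```python
from h import *
rest('green','pics/wr22.png'); print(bot.get_obs()['time'])
```

```text
rest X [535.4 608.2] Y [ 58.5 106.8] z [ 68.7 134.2] h [11.5 14.9 17.7] 5073 rpos [576.1  83.2 212.4] to push start (array([ 9.49, -6.51,  0.27]), np.float64(-0.0), array([ 0.1,  8.6, 11.9, 92.9,  0. ,  8.2]))
34.0167
```

View pics/wr22.png

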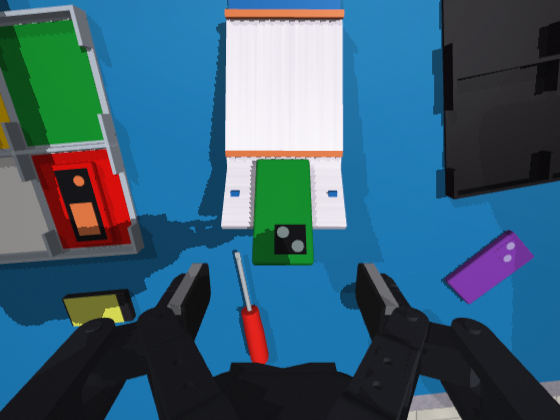

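Green is on the rest (284,210). Same tipping motion.

Request:
play_rows --rows '[[[0,-1.5,0],0,2],[[0,-4,0],0,2],[[0,-6,0],0,2],[[0,-6.7,0],0,2],[[1.5,-6.7,0],0,2],[[3.5,-6.7,0],0,2],[[6,-6.7,0],0,2],[[7.7,-6.7,0],0,2],[[8.4,-6.7,0],0,2],[[8.6,-6.7,0],0,2],[[8.6,-6.7,0],0,2],[[8.6,-6.7,0],0,2]]'

```text
time: 35.02
ee_pos: [0.6478, -0.0086, 0.1189]
tcp_rot: [-82.2, 89.9, -0.4]
wrist_force: [0.6, 0.4, 0.7]
opening: 0.02
```

Run:
```python
from h import *
p,R,o=tcp();print(rpos(),o['opening'],o['wrist_force'])
```

```text
[642.5  83.2 118.9] 0.01996573795217088 [0.60671019 0.41362878 0.68626836]
```

Request:
play_rows --rows '[[[0,0.8,0],0,2],[[0,1.5,0],0,2],[[0,2.2,0],0,2],[[-0.3,2.9,0],0,2],[[-0.6,3.6,0],0,2],[[-0.9,4.3,0],0,2],[[-1.2,5,0],0,2],[[-1.5,5.7,0],0,2],[[-1.7,6.4,0],0,2],[[-1.9,7.1,0],0,2],[[-2,7.6,0],0,2],[[-2,8.1,0],0,2]]'

```text
time: 36.02
ee_pos: [0.5666, 0.0029, 0.1375]
tcp_rot: [-87.1, 90.0, -5.3]
wrist_force: [0.3, 0.3, -0.3]
opening: 0.0201
```

Request:
play_rows --rows '[[[0,0.4,0],0,2],[[0,0.8,0],0,2],[[0,1.2,0],0,2],[[0,1.6,0],0,2],[[0,2,0],0,2],[[0,2.4,0],0,2],[[0,2.7,0],0,2],[[0,3,0],0,2],[[0,3.3,0],0,2],[[0,3.5,0],0,2],[[0,3.5,0],0,2],[[0,3.5,0],0,2]]'

```text
time: 37.02
ee_pos: [0.5325, 0.0078, 0.1374]
tcp_rot: [-84.5, 90.0, -2.7]
wrist_force: [-0.2, -0.2, -0.3]
opening: 0.0203
```

Run:
```python
from h import *
lower('','pics/wr23.png'); print(rmove(.458,.082,.042),bot.get_obs()['time'])
```

```text
lower rect [461.4  82.7] [90.6 49.2] 0.1 h 11.1 [250, 72, 66, 128, 8414] rpos [526.1  83.1 137.3]
(array([ 9.53,  6.82, -0.11]), np.float64(-0.0), array([ 0.8,  1.7, -3.7, 84.5, -0. ,  9. ])) 37.0667
```

View pics/wr23.png

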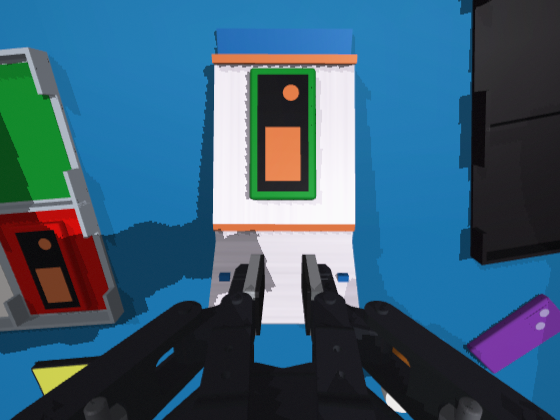

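Green is inner side up, about 4 mm above the stop (283,133). Gripping it.

Request:
play_rows --rows '[[[0,1.5,0],0,7],[[0,3.5,0],0,7],[[0,5.5,0],0,7],[[1,6.4,0],0,7],[[3,6.5,0],0,7],[[5,6.5,0],0,7],[[7,6.5,0],0,7],[[8.4,6.5,0],0,7],[[9.2,6.5,0],0,7],[[9.4,6.5,0],0,7],[[9.4,6.5,0],0,7],[[9.4,6.5,0],0,7]]'

```text
time: 38.07
ee_pos: [0.4687, 0.017, 0.0442]
tcp_rot: [-79.5, 89.9, 2.4]
wrist_force: [0.5, 0.2, 0.3]
opening: 0.07
```

Request:
play_rows --rows '[[[0,0,0],0,4.5],[[0,0,0],0,4.5],[[0,0,0],0,4.5],[[0,0,0],0,4.5],[[0,0,0],0,4.5],[[-0.2,0,0],0,4.5],[[-1,0,0],0,4.5],[[-2.5,0,0],0,4.5],[[-4.5,0,0],0,4.5],[[-6,0,0],0,4.5],[[-7,0,0],0,4.5],[[-7,0,0],0,4.5]]' --squeeze 70

```text
time: 39.07
ee_pos: [0.4693, 0.017, 0.1158]
tcp_rot: [-79.9, 89.8, 2.0]
wrist_force: [-1.1, -0.1, 0.2]
opening: 0.047
```

Run:
```python
from h import *
im,d,W,c=cam('wrist'); cv2.imwrite('pics/wr24.png',im)
p,R,o=tcp();print(rpos(),o['opening'],o['wrist_force'])
print(move([.439,-.229,.09],86.8))
```

```text
[461.6  83.2 114.3] 0.0473506362459336 [-0.58112691  0.55733396 -1.34138187]
(array([  2.42,  -0.53, -24.77]), np.float64(-4.9), array([  2.1,  -6.9, -14.6,  82.2,   0. ,  10.2]))
```

View pics/wr24.png

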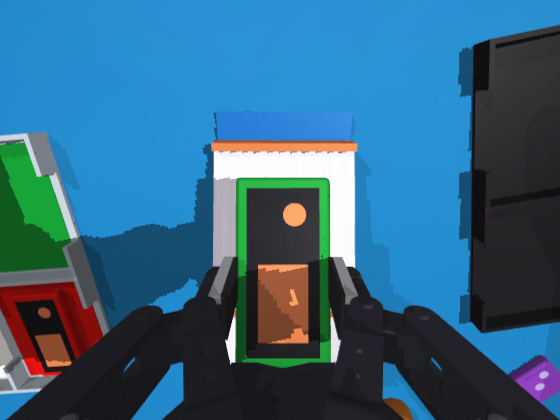

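Request:
play_rows --rows '[[[0,0,-1.5],-0.5,4.5],[[0,-0.1,-4],-1,4.5],[[0,-0.2,-7],-1.5,4.5],[[0,-0.3,-10],-2,4.5],[[0,-0.4,-13],-2.5,4.5],[[0,-0.4,-16],-3,4.5],[[0,-0.5,-19],-4,4.5],[[0,-0.5,-21.5],-5,4.5],[[0.5,-0.5,-23.5],-5,4.5],[[1.5,-0.5,-24.6],-5,4.5],[[2,-0.5,-24.8],-5,4.5],[[2,-0.5,-24.8],-5,4.5]]'

```text
time: 40.12
ee_pos: [0.4369, -0.2287, 0.0908]
tcp_rot: [61.7, 89.8, 148.5]
wrist_force: [0.3, 0.1, -1.0]
opening: 0.0471
```

Request:
play_rows --rows '[[[0,0,0],0,4.5],[[0,0,0],0,4.5]]'

```text
time: 40.28
ee_pos: [0.4381, -0.2282, 0.0932]
tcp_rot: [39.8, 90.0, 126.7]
wrist_force: [1.0, 0.1, -0.9]
opening: 0.0471
```

Run:
```python
from h import *
im,d,W,c=cam('wrist'); cv2.imwrite('pics/wr25.png',im)
print(move([.439,-.229,.025],86.8)); p,R,o=tcp(); print(p,o['opening'],o['wrist_force'])
```

```text
(array([ 6.85, -0.07, -0.06]), np.float64(0.1), array([-27.5,  -3.1, -13.3,  79.7,   0. , -24.5]))
[ 0.43834318 -0.22833275  0.09353422] 0.047105550827320264 [-0.32460839  0.27335087 -0.27329665]
```

View pics/wr25.png

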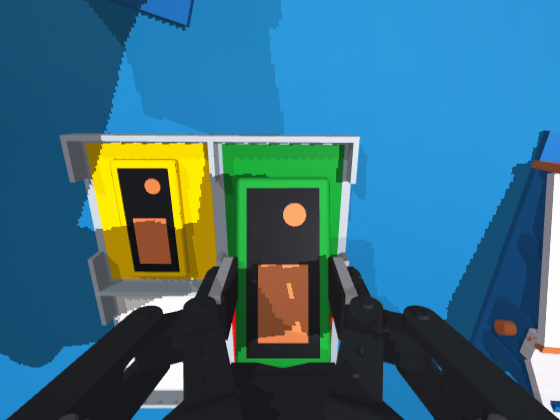

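Green is over its compartment (283,250); yellow is still in place beside it. Lowering.

Request:
play_rows --rows '[[[1,0,0],0,4.5],[[2.5,0,0],0,4.5],[[4,0,0],0,4.5],[[5.3,0,0],0,4.5],[[6.3,0,0],0,4.5],[[6.7,0,0],0,4.5],[[6.7,0,0],0,4.5]]'

```text
time: 40.92
ee_pos: [0.4376, -0.2287, 0.0253]
tcp_rot: [66.2, 89.9, 153.0]
wrist_force: [0.0, 0.8, -0.6]
opening: 0.0471
```

Request:
play_rows --rows '[[[0,0,0],0,4.5],[[0.2,0,0],0,4.5],[[0.4,0,0],0,4.5],[[0.6,0,0],0,4.5],[[0.8,0,0],0,4.5],[[0.8,0,0],0,6.3],[[0.8,0,0],0,6.3],[[0.8,0,0],0,6.3],[[0,0,0],0,6.3],[[-2,0,0],0,6.3],[[-5,0,0],0,6.3],[[-8,0,0],0,6.3]]' --squeeze 20

```text
time: 41.92
ee_pos: [0.4372, -0.2289, 0.1072]
tcp_rot: [68.0, 89.9, 154.8]
wrist_force: [1.2, -0.7, 1.4]
opening: 0.0631
```

Run:
```python
from h import *
im,d,W,c=cam('wrist'); cv2.imwrite('pics/wr26.png',im)
im,d,W,c=cam('top'); 
p,R,o=tcp(); print(p,o['opening'],o['wrist_force'],o['time'])
for n,v in covers(im,W,0.006,0.03,(0.3,0.65,0.15,0.45)).items(): print(n,v)
print(move([.42,.343,.2],91.2))
```

```text
[ 0.43989339 -0.23031663  0.11172593] 0.06322886411126562 [ 0.79452362 -0.44818698 -0.47014702] 42.0167
white [(419.0, 342.6, 99, 52, 0.8, 14.1, 500)]
(array([-9.03,  5.07, 57.11]), np.float64(-4.3), array([-27.6,  -3.4, -11.6,  81.4,  -0. , -24.5]))
```

View pics/wr26.png

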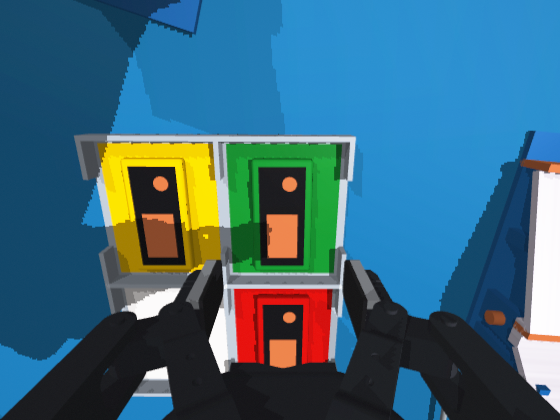

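Green lies flat (282,215), with red and yellow still in place. White next.

Request:
play_rows --rows '[[[-2,0,1.5],-0.5,6.8],[[-4,0.4,5],-1,6.8],[[-6,0.8,9],-1.5,6.8],[[-8,1.2,13],-2,6.8],[[-9,1.5,17],-2.5,6.8],[[-9,1.8,21],-3,6.8],[[-9,2.2,25],-3.5,6.8],[[-9,2.6,29],-4,6.8],[[-9,3,33],-4.2,6.8],[[-9,3.4,37],-4.2,6.8],[[-9,3.7,41],-4.2,6.8],[[-9,4,44.5],-4.2,6.8]]' --squeeze 60

```text
time: 43.02
ee_pos: [0.4217, 0.2196, 0.1964]
tcp_rot: [-50.9, 90.0, 40.2]
wrist_force: [0.6, -0.7, 0.4]
opening: 0.0681
```

Request:
play_rows --rows '[[[0,0,2.5],0,6.8],[[1,0.2,5],0,6.8],[[3,0.4,7.5],0,6.8],[[5.5,0.5,9.5],0,6.8],[[8,0.6,11],0,6.8],[[10,0.7,12],0,6.8],[[11,0.7,12.3],0,6.8],[[11.3,0.7,12.3],0,6.8],[[11.3,0.7,12.3],0,6.8],[[11.3,0.7,12.3],0,6.8]]'

```text
time: 43.85
ee_pos: [0.4137, 0.3398, 0.0846]
tcp_rot: [-57.8, 89.9, 33.2]
wrist_force: [-0.4, -0.7, 0.2]
opening: 0.0682
```

Run:
```python
from h import *
p,R,o=tcp(); print(p,o['time'])
im,d,W,c=cam('wrist'); cv2.imwrite('pics/wr27.png',im)
r=covers(im,W,0.006,0.03,(0.3,0.65,0.15,0.42)); print(r)
g=r['white'][0]; print(move([g[0]/1e3,g[1]/1e3,.003],90+g[4]))
```

```text
[0.41370672 0.33980904 0.08455012] 43.85
{'white': [(421.0, 343.8, 99, 50, 1.0, 13.8, 6733)]}
(array([ 8.19, -0.7 ,  0.36]), np.float64(0.0), array([39.4,  2.6, -8.6, 78.7, -0. , 38.4]))
```

View pics/wr27.png

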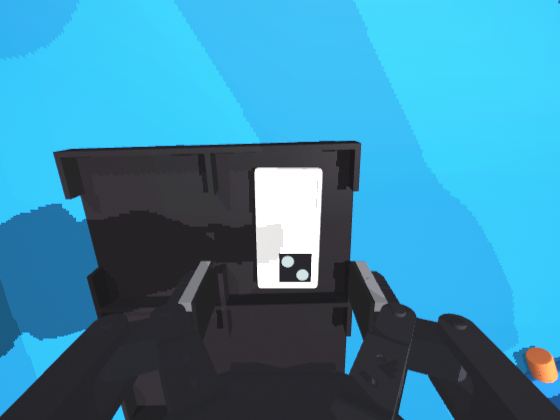

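White (288,228) is alone in the box. Gripping it.

Request:
play_rows --rows '[[[1,-0.4,0.2],0,6.8],[[3,-0.7,0.4],0,6.8],[[5.2,-0.7,0.4],0,6.8],[[7,-0.7,0.4],0,6.8],[[7.9,-0.7,0.4],0,6.8],[[8.2,-0.7,0.4],0,6.8],[[8.2,-0.7,0.4],0,6.8],[[8.2,-0.7,0.4],0,4.5],[[8.2,-0.7,0.4],0,4.5],[[8.2,-0.7,0.4],0,4.5],[[8.2,-0.7,0.4],0,4.5],[[8.2,-0.7,0.4],0,4.5]]'

```text
time: 44.9
ee_pos: [0.421, 0.3449, 0.0031]
tcp_rot: [-55.1, 89.8, 35.9]
wrist_force: [-0.4, -0.4, 6.7]
opening: 0.048
```

Run:
```python
from h import *
p,R,o=tcp(); print(p,o['opening'],o['wrist_force'])
print(rmove(.5755,.084,.160))
```

```text
[0.42097574 0.3449412  0.00305232] 0.04800419428920624 [-0.44030753 -0.40647317  6.72628894]
(array([-15.72, -15.46, -34.59]), np.float64(9.2), array([ 39.3,   6. , -14.3,  69.6,  -0. ,  38.3]))
```

Request:
play_rows --rows '[[[-1,0,0],0,4.5],[[-3,0,0],0,4.5],[[-6,-0.3,-1],0,4.5],[[-9,-1.5,-3.5],1,4.5],[[-12,-3,-6.5],2,4.5],[[-14,-4.5,-10],3,4.5],[[-15,-6,-13.5],4,4.5],[[-15.7,-7.5,-17],5,4.5],[[-15.7,-9,-20.5],6,4.5],[[-15.7,-10.5,-24],7,4.5],[[-15.7,-12.2,-27.5],8,4.5],[[-15.7,-13.8,-31],9.2,4.5]]'

```text
time: 45.9
ee_pos: [0.5644, 0.035, 0.1596]
tcp_rot: [-76.3, 89.9, 5.5]
wrist_force: [1.1, 1.3, -0.1]
opening: 0.048
```

Run:
```python
from h import *
p,R,o=tcp(); print(p,o['opening'],o['wrist_force'])
print(rmove(.5755,.084,.130))
```

```text
[0.56435443 0.03496331 0.15955767] 0.0479894599037742 [ 1.10970862  1.27664722 -0.14938863]
(array([ 2.96, -2.18, -3.05]), np.float64(-0.1), array([ 3.5,  6.1,  3.4, 87.2,  0. , 11.7]))
```

Request:
play_rows --rows '[[[0,-1,-1.5],0,4.5],[[0.3,-1.8,-2.6],0,4.5],[[1,-2.2,-3.2],0,4.5],[[2,-2.2,-3.2],0,4.5],[[2.8,-2.2,-3.2],0,4.5],[[3,-2.2,-3.2],0,4.5],[[3,-2.2,-3.2],0,4.5],[[3,-2.2,-3.2],0,4.5]]'

```text
time: 46.57
ee_pos: [0.5806, 0.0031, 0.1283]
tcp_rot: [75.9, 90.0, 157.8]
wrist_force: [-1.2, 0.3, -1.3]
opening: 0.0479
```

```bash
python3 -c "
from h import *
over('white','pics/wr28.png')"
```

```text
[0.58092088 0.00288045 0.12865426] [574.7  85.1 128.7] 0.04802661065076494 [-1.29829156 -0.75776394 -0.48442429] 46.6167
{'white': [(556.1, 6.9, 49, 49, 82.2, 139.0, 8746), (622.1, -2.3, 49, 20, 87.0, 138.8, 1169)]}
ramp XY 549.5248120293692 85.5412237701014
(array([ 2.27, -0.08, -0.11]), np.float64(0.0), array([ 0.3,  8.3,  2.4, 84. ,  0. ,  8.4]))
```

Request:
play_rows --rows '[[[0.5,-0.1,-0.1],0,4.5],[[1.2,-0.1,-0.1],0,4.5],[[1.9,-0.1,-0.1],0,4.5],[[2.2,-0.1,-0.1],0,4.5],[[2.2,-0.1,-0.1],0,7.5],[[2.2,-0.1,-0.1],0,7.5],[[2.2,-0.1,-0.1],0,7.5],[[2.2,-0.1,-0.1],0,7.5],[[1.5,-0.1,-0.1],0,7.5],[[-1,-0.1,-0.1],0,7.5],[[-4,-0.1,-0.1],0,7.5],[[-7.5,-0.1,-0.1],0,7.5]]'

```text
time: 47.62
ee_pos: [0.5811, 0.0009, 0.2039]
tcp_rot: [99.0, 89.9, -179.1]
wrist_force: [0.4, -0.2, 0.4]
opening: 0.0748
```

Run:
```python
from h import *
rest('white','pics/wr29.png'); print(bot.get_obs()['time'])
```

```text
rest X [500.7 606.4] Y [ 30.8 135.6] z [ 55.2 134.9] h [10.5 15.5 37.2] 8056 rpos [577.   83.4 212.4] to push start (array([ 9.49, -6.42,  0.24]), np.float64(-0.0), array([ 0.1,  8.7, 12.1, 92.9,  0. ,  8.2]))
47.6667
```

View pics/wr29.png

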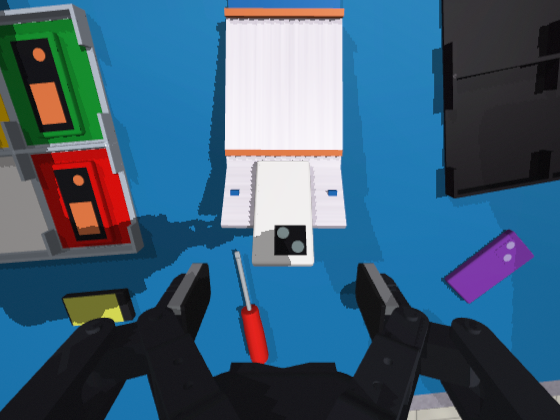

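White lies on the rest (284,212), as the others did. Tipping it.

Request:
play_rows --rows '[[[0,-1.5,0],0,2],[[0,-4,0],0,2],[[0,-6,0],0,2],[[0,-6.6,0],0,2],[[1.5,-6.6,0],0,2],[[3.5,-6.6,0],0,2],[[6,-6.6,0],0,2],[[7.7,-6.6,0],0,2],[[8.4,-6.6,0],0,2],[[8.6,-6.6,0],0,2],[[8.6,-6.6,0],0,2],[[8.6,-6.6,0],0,2]]'

```text
time: 48.67
ee_pos: [0.6477, -0.0084, 0.1189]
tcp_rot: [-83.0, 89.9, -1.1]
wrist_force: [0.3, 0.1, -0.0]
opening: 0.0196
```

Run:
```python
from h import *
p,R,o=tcp();print(rpos(),o['opening'],o['wrist_force'])
```

```text
[642.3  83.4 118.9] 0.019633016873526633 [ 0.28660488  0.0949283  -0.03165381]
```

Request:
play_rows --rows '[[[0,0.8,0],0,2],[[0,1.5,0],0,2],[[0,2.2,0],0,2],[[-0.3,2.9,0],0,2],[[-0.6,3.6,0],0,2],[[-0.9,4.3,0],0,2],[[-1.2,5,0],0,2],[[-1.5,5.7,0],0,2],[[-1.7,6.4,0],0,2],[[-1.9,7.1,0],0,2],[[-2,7.6,0],0,2],[[-2,8.1,0],0,2]]'

```text
time: 49.67
ee_pos: [0.5665, 0.0032, 0.1375]
tcp_rot: [-77.4, 90.0, 4.5]
wrist_force: [-0.1, 0.4, -0.2]
opening: 0.0203
```

Request:
play_rows --rows '[[[0,0.4,0],0,2],[[0,0.8,0],0,2],[[0,1.2,0],0,2],[[0,1.6,0],0,2],[[0,2,0],0,2],[[0,2.4,0],0,2],[[0,2.7,0],0,2],[[0,3,0],0,2],[[0,3.3,0],0,2],[[0,3.5,0],0,2],[[0,3.5,0],0,2],[[0,3.5,0],0,2]]'

```text
time: 50.67
ee_pos: [0.5324, 0.008, 0.1373]
tcp_rot: [-89.9, 90.0, -8.0]
wrist_force: [0.3, -0.2, -0.9]
opening: 0.0201
```

Run:
```python
from h import *
lower('','pics/wr30.png'); print(rmove(.458,.082,.042),bot.get_obs()['time'])
```

```text
lower rect [459.5  82.6] [49.7 87. ] 90.0 h 11.1 [249, 72, 67, 123, 8090] rpos [526.   83.3 137.3]
(array([ 9.53,  6.8 , -0.13]), np.float64(-0.0), array([ 0.9,  1.7, -3.7, 84.5, -0. ,  9. ])) 50.7167
```

View pics/wr30.png

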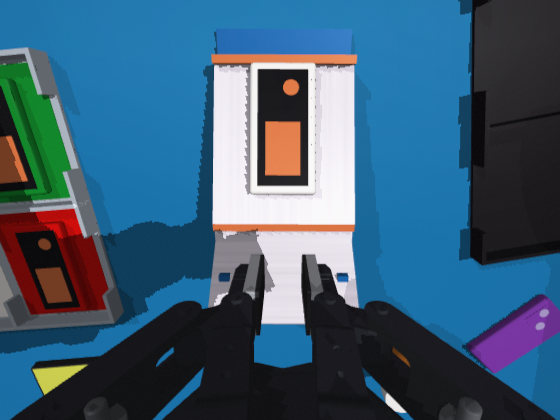

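White landed inner side up at the stop (283,128). Gripping it.

Request:
play_rows --rows '[[[0,1.5,0],0,7],[[0,3.5,0],0,7],[[0,5.5,0],0,7],[[1,6.6,-0.1],0,7],[[3,6.8,-0.1],0,7],[[5,6.8,-0.1],0,7],[[7,6.8,-0.1],0,7],[[8.4,6.8,-0.1],0,7],[[9.2,6.8,-0.1],0,7],[[9.5,6.8,-0.1],0,7],[[9.5,6.8,-0.1],0,7],[[9.5,6.8,-0.1],0,7]]'

```text
time: 51.72
ee_pos: [0.4654, 0.0166, 0.0431]
tcp_rot: [-81.6, 89.9, 0.2]
wrist_force: [-0.7, -0.2, 0.4]
opening: 0.0701
```

Request:
play_rows --rows '[[[0,0,0],0,4.5],[[0,0,0],0,4.5],[[0,0,0],0,4.5],[[0,0,0],0,4.5],[[0,0,0],0,4.5],[[-0.2,0,0],0,4.5],[[-1,0,0],0,4.5],[[-2.5,0,0],0,4.5],[[-4.5,0,0],0,4.5],[[-6,0,0],0,4.5],[[-7,0,0],0,4.5],[[-7,0,0],0,4.5]]' --squeeze 70

```text
time: 52.72
ee_pos: [0.4661, 0.0167, 0.1148]
tcp_rot: [-79.7, 89.8, 2.2]
wrist_force: [0.1, -0.1, -0.7]
opening: 0.047
```

Run:
```python
from h import *
im,d,W,c=cam('wrist'); cv2.imwrite('pics/wr31.png',im)
p,R,o=tcp();print(rpos(),o['opening'],o['wrist_force'])
print(move([.561,-.340,.09],86.8))
```

```text
[458.5  82.4 113.3] 0.04741237679169658 [ 0.48138741 -0.09314348 -2.12056573]
(array([  2.34, -14.5 , -33.96]), np.float64(-4.9), array([  2.1,  -7.4, -15.1,  82.2,  -0. ,  10.2]))
```

View pics/wr31.png

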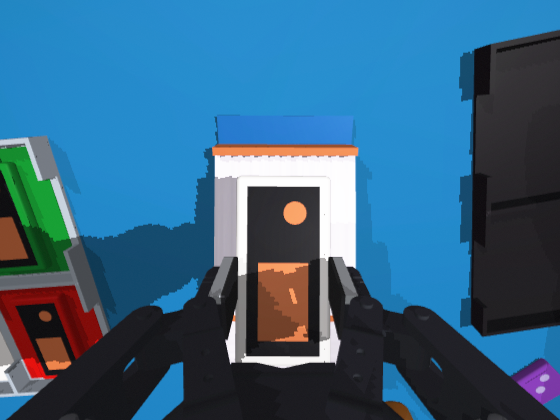

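Request:
play_rows --rows '[[[0,-0.6,-1.5],-0.5,4.5],[[0,-1.9,-4.5],-1,4.5],[[0,-3.3,-8],-1.5,4.5],[[0,-4.9,-11.6],-2,4.5],[[0,-6.5,-15.2],-2.5,4.5],[[0,-8.1,-18.9],-3,4.5],[[0,-9.7,-22.6],-4,4.5],[[0,-11.3,-26.3],-5,4.5],[[0,-12.7,-29.7],-5,4.5],[[0.5,-13.8,-32.3],-5,4.5],[[1.5,-14.4,-33.7],-5,4.5],[[2,-14.5,-34],-5,4.5]]'

```text
time: 53.77
ee_pos: [0.5597, -0.3428, 0.089]
tcp_rot: [69.0, 89.8, 155.7]
wrist_force: [0.8, 0.4, -0.8]
opening: 0.0468
```

Request:
play_rows --rows '[[[0,0,0],0,4.5],[[0,0,0],0,4.5],[[0,0,0],0,4.5]]'

```text
time: 54.02
ee_pos: [0.5602, -0.3393, 0.0925]
tcp_rot: [40.1, 90.0, 127.0]
wrist_force: [0.9, -0.3, -0.8]
opening: 0.0472
```

Run:
```python
from h import *
im,d,W,c=cam('wrist'); cv2.imwrite('pics/wr32.png',im)
print(move([.561,-.340,.025],86.8)); p,R,o=tcp(); print(p,o['opening'],o['wrist_force'])
```

```text
(array([ 6.79, -0.06, -0.06]), np.float64(0.1), array([-31.2,  18.9,  11. ,  82.1,   0. , -28.1]))
[ 0.56044743 -0.33939177  0.09292253] 0.047023320190472916 [ 0.43264928 -0.27509326 -0.59164078]
```

View pics/wr32.png

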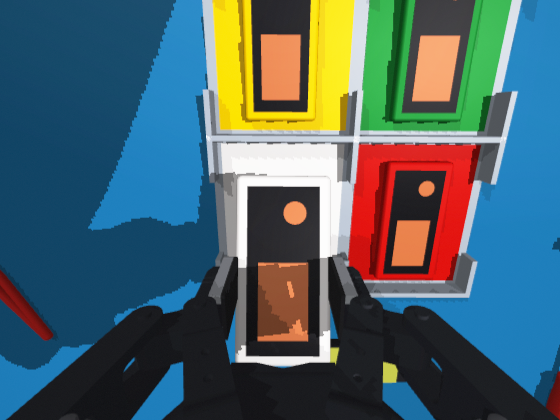

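White is over its compartment (283,250). Lowering.

Request:
play_rows --rows '[[[1,0,0],0,4.5],[[2.5,0,0],0,4.5],[[4,0,0],0,4.5],[[5.3,0,0],0,4.5],[[6.3,0,0],0,4.5],[[6.7,0,0],0,4.5],[[6.7,0,0],0,4.5]]'

```text
time: 54.65
ee_pos: [0.56, -0.3399, 0.0244]
tcp_rot: [57.5, 89.9, 144.3]
wrist_force: [-0.5, -0.1, -0.3]
opening: 0.047
```

Request:
play_rows --rows '[[[0,0,0],0,4.5],[[0.2,0,0],0,4.5],[[0.4,0,0],0,4.5],[[0.6,0,0],0,4.5],[[0.8,0,0],0,4.5],[[0.8,0,0],0,6.3],[[0.8,0,0],0,6.3],[[0.8,0,0],0,6.3],[[0,0,0],0,6.3],[[-2,0,0],0,6.3],[[-5,0,0],0,6.3],[[-8,0,0],0,6.3]]' --squeeze 20

```text
time: 55.65
ee_pos: [0.5595, -0.3401, 0.1059]
tcp_rot: [64.3, 89.9, 151.1]
wrist_force: [0.9, -0.2, 0.8]
opening: 0.0629
```

Request:
play_rows --rows '[[[-2,1,2],0,6.3],[[-5,3,4],0,6.3],[[-8,5,6],0,6.3],[[-10,6.5,7.5],0,6.3],[[-11,7,8],0,6.3],[[-11,7,8],0,6.3],[[-11,7,8],0,6.3],[[-11,7,8],0,6.3]]'

```text
time: 56.32
ee_pos: [0.495, -0.2572, 0.2136]
tcp_rot: [69.8, 89.9, 156.7]
wrist_force: [-0.4, 0.3, -0.4]
opening: 0.0629
```

Run:
```python
from h import *
im,d,W,c=cam('wrist'); cv2.imwrite('pics/wr33.png',im)
p,R,o=tcp(); print(p,o['opening'],o['wrist_force'],o['time'])
# height map: cover tops in tray
tc=np.array([.5001,-.2845]); th=np.radians(-3.2); ex=np.array([np.cos(th),np.sin(th)]); ey=np.array([-ex[1],ex[0]])
for n,(a,b) in dict(green=(-64,52),yellow=(-64,-52),red=(64,52),white=(64,-52)).items():
    x=(W[...,:2]-tc)@ex*1000-a; y=(W[...,:2]-tc)@ey*1000-b
    with np.errstate(invalid='ignore'): m=(abs(x)<60)&(abs(y)<48)&(W[...,2]>.010)&(W[...,2]<.06)
    r=cv2.minAreaRect(np.c_[x[m],y[m]].astype(np.float32)); z=W[m][:,2]*1000
    print(n,np.round(r[0],1),np.round(r[1],1),round(r[2],1),'z',np.percentile(z,[5,50,95]).round(1),m.sum())
```

```text
[ 0.49485227 -0.25720311  0.21326949] 0.06307444360901943 [ 1.08004322  0.30276702 -0.88960821] 56.3667
green [ 2. -1.] [100.   49.9] 0.1 z [12.5 14.1 15.5] 4088
yellow [ 1.7 -1.4] [50.1 98.6] 89.9 z [12.8 14.3 15.6] 4045
red [2.3 0.3] [99.6 49.4] 0.2 z [12.5 13.9 15.2] 2874
white [ 0.9 -0.9] [99.7 50.2] 0.3 z [12.5 14.1 15.4] 2613
```

View pics/wr33.png

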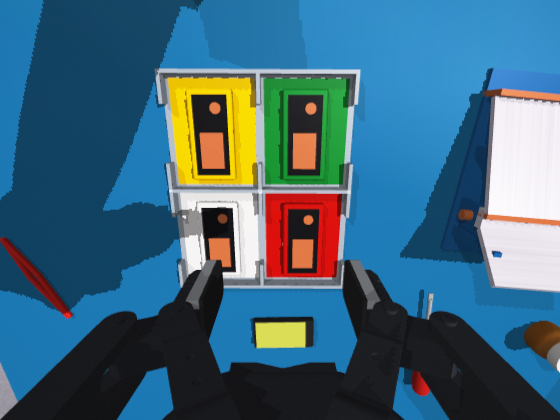

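All four covers are flat, centred to within about 3 mm, and inner side up in their own colours. Their tops are at 14 mm, and the gripper is clear. Handing in.

Run:
```python
from h import *
im,d=bot.camera('scene'); cv2.imwrite('pics/end.png',im)
print(bot.job_done()); print(bot.get_obs()['time'])
```

```text
the job is handed in; nothing more can be done
None
the job is handed in; nothing more can be done
```

View pics/end.png

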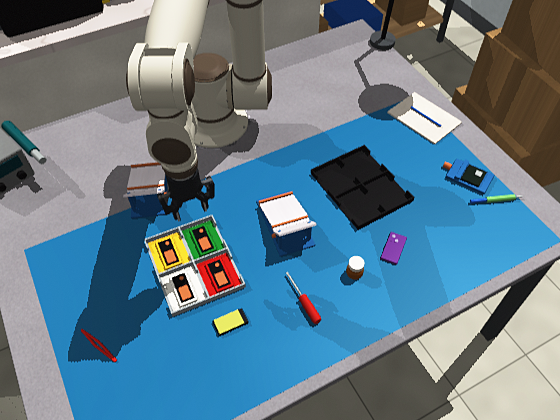

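All four covers (red, yellow, green, white) were tipped over the ridge of the flip ramp farthest from the base. Each was then laid inner side up in its own compartment, and the job was handed in at about 56 s.

- **Placement:** the last wrist-camera check showed each cover flat (top at about 14 mm), within 3 mm of its compartment's centre and aligned to 0.3°, with the copper patches up.
- **Surroundings:** in the final scene picture the black box is empty, and the jar, screwdriver, battery and purple look-alike stand where they were.
- **Disagreements:** no check failed. I saw no knocked cover and no slackened grip. Twice, before gripping yellow and green, the gripper stood about 8 mm off; I corrected this before closing.

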